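Check a rubber mount with the dial gauge and sort it

ROBOT

A 6-joint arm with a two-finger parallel gripper is mounted at the origin on a cart in front of the work surface, level with it; the furniture and walls round the work are solid. World frame = base frame: x ahead of the robot, y to its left, z up, the work surface at z = 0. Lengths are in m, angles in rad, forces in N, time in s.
With the tool pointing down it reaches from about 0.325 to 0.85 m from the base axis. Payload 4.4 kg.
Tool frame: the origin (TCP) lies midway between the tips of the shut fingers; the grasp point (between the pads) lies 19 mm behind it; z points along the fingers, x is the direction in which the jaws open and shut, and the axes are right-handed (so a half turn about z gives the same grasp; the last joint's range is limited). The gripper opens to 94 mm and grips with 3 to 60 N. Pads are 16 mm wide; open, the fingers measure 119 mm over their backs; the gripper's body (75 mm by 177 mm) begins 78 mm behind the grasp point.
Start: joints at [1.133, 0.207, 1.542, -0, 1.393, -0.15], TCP at [0.163, 0.551, 0.205] pointing down, gripper open.
Joint ranges: [-2.73, 2.73], [-0.86, 2.22], [0.23, 2.46], [-1.11, 4.25], [0.08, 2.63], [-2.82, 2.82]. Speed limits (rad/s): [2.79, 2.79, 3.14, 3.14, 3.14, 3.14].

INTERFACE

Orientations are given as a unit quaternion [x, y, z, w].
In Python, from plant import bot, vision gives the robot as it stands.
- The arm moves only by the tool arm_command, never from a script. Its arguments are lists of equal length, an entry for each row: "xyz": the shift along the world's x, y, z scaled (see below), a list of three; "turn": the turn about the world's z scaled (see below). A call has 1 to 8 rows; each row is the pose to reach, as a shift and turn from the pose commanded when the call began, turning the shorter way round; what a row does not reach only later rows make up. The controller multiplies each number of a shift by 0.3 m and each number of a turn by 180 degrees. A row lasts 1/10 s, in which the tool goes at most 50 mm and 8.59 degrees, less where a joint would pass 70% of its speed; a pose out of reach is approached as far as the arm can. A call with a number of a shift or a turn outside -1 to 1 is refused whole. A call with a gripper value outside its range is refused whole. "hand" is the gripper's target within -1 to 1 (fully open at 1, half-way at 0, shut at -1), set as the call begins (left out, the last holds). The fingers move at their own pace and stop on an object; "force" is the grip in N (left out, the last holds). Time passes only in rows, so rows that repeat a pose let the fingers close. It gives the time, the measured TCP pose, the force and the opening at its end, in the units of the state.
- bot.get_state(): the state, without advancing time (a new reading comes with each control period).
- vision.get_image(name): name is "scene" or "top" or "wrist"; returns the picture (480x640x3 uint8, red, green, blue); there is no depth.
- vision.calibration(name): a dict with "fx", "fy", "cx", "cy" (pixels), "T" (4x4, takes a point from camera to world coordinates); the wrist camera has in their place "tool_from_camera" (4x4, takes a point from camera to tool coordinates, whose origin is the TCP and whose axes are the tool frame's). Camera axes: x right, y up, looking along -z (the intrinsics and any distortion apply to the point x, -y, -z); pixel columns grow to the right and rows downward; lengths in m; the calibration is good to about 2 mm. A picture is of the moment at which its call begins: read the wrist's pose just before it. calibration takes no time and is no camera call.
- bot.finish_job(): hands the job in, once; it reports no verdict.
Trained networks look in the newest picture that a camera, given by its name, has taken for a name from the list of things; names that differ only in an ending like _2 or _b are one class to them, and where a whole thing is asked for, a point or a joint stands for the part that bears it (a point fixed in the world has none). Each returns a list of dicts, best first, with "conf" (0 to 1); they miss things now and then, are a little off and sometimes report something else, mostly with a low value. They report only what shows in the picture. A call takes as long as a camera call. They do not tell look-alikes from the thing itself.
- vision.boxes_of(query, camera): "xy" ([column, row] as shares, 0 to 1, of the picture: columns of its width, rows of its height, amid what is visible of it).
- vision.spot_point(query, camera): "xy" ([column, row] as shares, 0 to 1, of the picture: columns of its width, rows of its height: a listed point, or the origin of a listed thing).
The state is a dict: "t": time; "joints": joint angles; "qvel": joint speeds; "tau": joint torques, N m; "position": TCP position; "tool_rot": TCP orientation; "contact_force": force on the tool from outside, world axes, zero at the start; "ft_torque": the same for the moment, N m; "grip_width": finger opening in m.
Only numpy, scipy, OpenCV 4.12 (cv2) and the standard library are available. Lean on these libraries where they do the work, as an engineer would, in place of code of your own. Each camera call takes 0.05 s, during which the arm holds its last target.

TASK

Test the rubber mount that stands on the aluminium test plate: take the dial gauge from its stand, set it upright and centred on the mount, press it down with about 15 N (never over 25 N) so that its pin pushes into the rubber and its foot lies flush on the steel rim, and hold it so for about a second. Stand the gauge back upright in its stand and read its hand, which stays where the press left it: if it has passed the long mark the rubber is sound, so lay the mount flat in the rectangular wooden tray; if it has stopped short of the mark the rubber has perished, so lay the mount flat in the round steel dish. Never ram the pin against anything hard, and leave the other mount on its board and the things lying about where they are.

Things in the scene. Friction and masses are not known exactly. Their poses are not given: they have to be found in the camera images.
- gauge: dial gauge, 88 mm high, 270 g: black square barrel 36 x 36 mm from 26 to 84 mm above the foot's underside, gripped across two opposite flats; below it a round aluminium foot 32 mm across, 26 mm long; on top a white dial 32 mm across, facing up; a sprung steel pin under the foot. Origin at the centre of the foot's flat underside, z up through the dial, x and y square to the flats
- gauge_grip (a point): point on the gauge's axis in the middle of the barrel, 60 mm above the foot's underside: where to grip
- gauge_tip (a point): tip of the gauge's steel pin, 5 mm thick: 8 mm below the foot's underside when nothing presses it. It springs back into the foot at 1.2 N per mm. On a mount the pin takes at most about 7.5 N by the time the foot meets the steel rim; any further push goes through the foot into the rim, which does not give
- gauge_hand (a joint): dial hand, rad, clockwise seen from above, 0 at the start (along the gauge's +x). Dragged 0.59 rad per mm that the pin is pushed into the foot; stays at the furthest reading. A tick each mm, the long mark at 4 mm = 2.36 rad, the end at 8 mm. With the foot flush a perished mount reads about 1.8 mm (1.1 rad), a sound one 5.5 mm (3.3 rad); only something hard gives over 7 mm
- gauge_stand: fixed grey block 64 x 64 mm, 32 mm high, in which the gauge stands: a square pocket 42 x 42 mm in its top, 20 mm deep, with a hole 16 mm wide in the pocket's floor that leaves the pin free. Origin at the centre of the underside
- stand_seat (a point): centre of the pocket's floor, 12 mm above the table: the foot's underside rests here
- test_plate: fixed aluminium plate 84 x 84 mm, 6 mm thick, with four small screws: the mount on it is the one to test. Mind the big blue case, 257 mm high, that stands behind it and to the left (from about x 0.53 m on, left of about y 0.02 m): keep clear of its corner. Origin at the centre of its underside
- wait_board: fixed thin plywood square 70 x 70 mm, 6 mm thick: the other mount waits on it. Origin at the centre of its underside
- mount_a: one of two mounts that look the same: steel sleeve 56 mm across, 30 mm high, 140 to 290 g, in its 27 mm bore a rubber plug level with the rim. The plug gives like a spring: about 0.4 N per mm if perished, 3.6 if sound. Origin at the centre of the underside, z up. One mount stands on the test plate, the other on the waiting board; which is where and which is perished is unknown.
- mount_b: one of two mounts that look the same: steel sleeve 56 mm across, 30 mm high, 140 to 290 g, in its 27 mm bore a rubber plug level with the rim. The plug gives like a spring: about 0.4 N per mm if perished, 3.6 if sound. Origin at the centre of the underside, z up. One mount stands on the test plate, the other on the waiting board; which is where and which is perished is unknown.
- mount_a_top (a point): centre of mount_a's top, level with the rim, 30 mm above its underside
- mount_b_top (a point): centre of mount_b's top, level with the rim, 30 mm above its underside
- keep_tray: fixed rectangular plywood tray 120 x 140 mm outside (x, y), walls 5 mm thick and 14 mm high, floor 5 mm thick, for sound mounts. Origin at the centre of its underside
- scrap_dish: fixed round steel dish 130 mm across, wall 3 mm thick and 14 mm high, floor 5 mm thick, for perished mounts; the tray and the dish may change places. Origin at the centre of its underside
- cleaner: loose black tip-cleaner pot full of brass wool, 65 mm across and 43 mm high, behind the test plate; leave alone. Origin at the centre of its underside
- tin: loose flat round tin, 54 mm across and 17 mm high, beyond the tray and the dish; leave alone. Origin at the centre of its underside
- glue: loose white glue bottle with a blue spout, 29 mm across and 92 mm high, behind the gauge stand; leave alone. Origin at the centre of its underside
Things that resemble listed ones, but are neither listed nor needed, are in the scene too. Several things look just like the gauge: the one meant starts farthest to the robot's left. What is shaped like the mount_b but green is not meant.

How it is judged:
By the outcome, as a careful person would: the job done as asked, in the order asked, and still so for the second after the job is handed in, with the robot touching nothing.
It also fails if it takes over 70 s, if anything falls off the work surface, if the arm or the gripper's body presses on something with over 40 N, if the wrist force passes 120 N, or if a joint passes its speed limit or range.

## Working session

There is one attempt and no reset: what is moved stays moved. The work goes in short steps, Python scripts to look and compute and a tool call to move; the robot and the scene stay as the last step left them, time stands still between calls to the robot, and variables do not carry over. Pictures are saved under pics/ and viewed, and the job is handed in when it is done.

Besides the shell and the picture viewer there is one more tool, called after "Call:" as name(argument=value, ...), one argument or row to a line, values as JSON. arm_command: Moves the arm, as the interface text tells. Its arguments: {"type":"object","properties":{"xyz":{"type":"array","items":{"type":"array","items":{"type":"number","minimum":-1,"maximum":1}}},"turn":{"type":"array","items":{"type":"number","minimum":-1,"maximum":1}},"hand":{"type":"number"},"force":{"type":"number"}},"required":["xyz","turn"]}

```bash
mkdir -p pics; ls; python3 - <<'E'
from plant import bot, vision
import cv2
s=bot.get_state(); print(s)
for n in ("scene","top","wrist"):
    im=vision.get_image(n); cv2.imwrite(f"pics/{n}0.png",im[:,:,::-1]); c=vision.calibration(n); print(n,c)
E
```

```text
pics
{'t': 0.0, 'joints': array([ 1.13251616e+00,  2.07391498e-01,  1.54291598e+00, -1.10982409e-05,
        1.39346672e+00, -1.50522860e-01]), 'qvel': array([ 0.00091809, -0.00040109, -0.00118479,  0.0015759 ,  0.00053299,
        0.00196274]), 'tau': array([-6.69752371e-04, -3.70873511e+01, -2.81419820e+01,  6.99298899e-02,
        3.58974491e-02, -1.60962745e-04]), 'position': array([0.16287838, 0.55063457, 0.20432498]), 'tool_rot': array([ 8.01186322e-01,  5.98413977e-01, -9.59339539e-04,  5.19121741e-04]), 'contact_force': array([-0.13865196,  0.36256984,  0.14893385]), 'ft_torque': array([-0.01760843,  0.02607034, -0.0118359 ]), 'grip_width': 0.09450843264819579}
scene {'fx': 444.259458042294, 'fy': 444.259458042294, 'cx': 323.4245667144486, 'cy': 237.0506593519332, 'T': array([[ 0.56475648,  0.49210579, -0.66248171, -0.09396268],
       [-0.82523822,  0.34226188, -0.4492646 , -0.40440439],
       [ 0.00565653,  0.80043032,  0.59939912,  0.69557718],
       [ 0.        ,  0.        ,  0.        ,  1.        ]])}
top {'fx': 572.3174943961318, 'fy': 572.3174943961318, 'cx': 319.57409566689364, 'cy': 238.3795239388104, 'T': array([[ 0.01798065,  0.98988776, -0.14070864,  0.40663402],
       [-0.99970404,  0.0201058 ,  0.01369608,  0.05693427],
       [ 0.01638664,  0.14042073,  0.98995631,  1.43203475],
       [ 0.        ,  0.        ,  0.        ,  1.        ]])}
wrist {'fx': 336.53438856498894, 'fy': 336.53438856498894, 'cx': 324.01227609364776, 'cy': 236.29057345813328, 'tool_from_camera': array([[ 9.99999657e-01, -4.27363751e-04, -7.09986310e-04,
        -6.01284118e-04],
       [-5.77388682e-04, -9.73889108e-01, -2.27023505e-01,
        -6.57679281e-02],
       [-5.94426318e-04,  2.27023837e-01, -9.73889020e-01,
        -1.78245736e-01],
       [ 0.00000000e+00,  0.00000000e+00,  0.00000000e+00,
         1.00000000e+00]])}
```

View pics/top0.png

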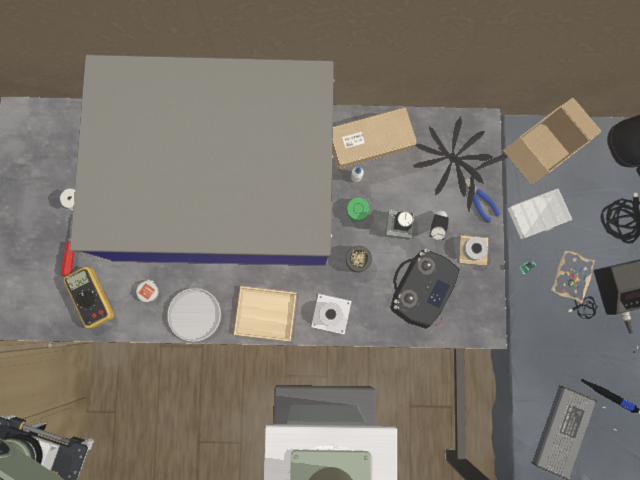

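View pics/scene0.png

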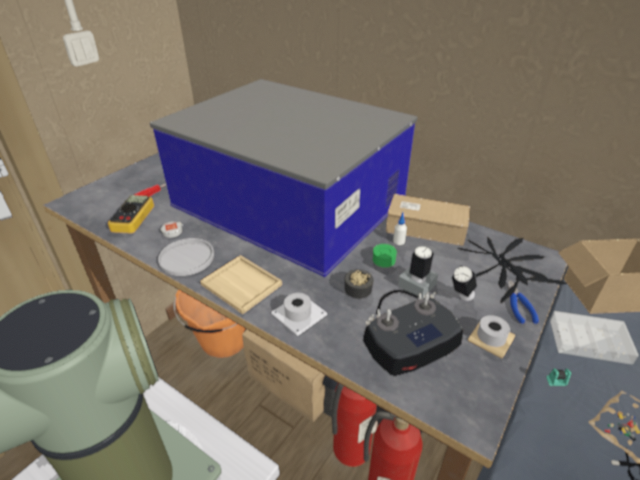

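View pics/wrist0.png

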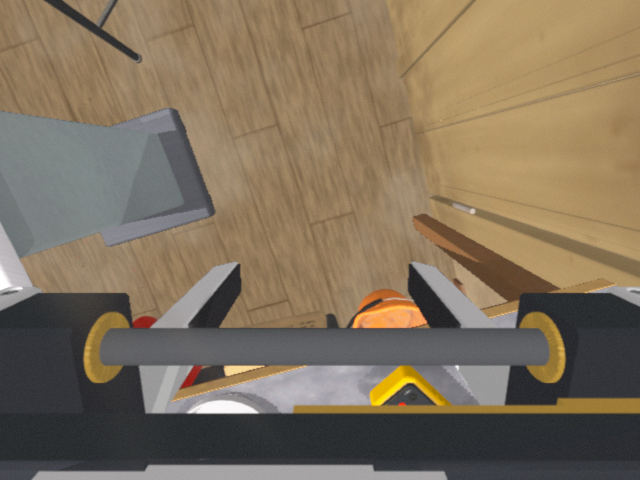

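```bash
cat > h.py <<'E'
import numpy as np, cv2
from plant import bot, vision
from scipy.spatial.transform import Rotation as R
def T_of(n,s=None):
    c=vision.calibration(n)
    if n!="wrist": return c,np.array(c["T"])
    s=s or bot.get_state(); T=np.eye(4); T[:3,:3]=R.from_quat(s["tool_rot"]).as_matrix(); T[:3,3]=s["position"]
    return c,T@np.array(c["tool_from_camera"])
def ray(n,u,v,z,s=None):
    c,T=T_of(n,s)
    d=T[:3,:3]@np.array([(u-c["cx"])/c["fx"],-(v-c["cy"])/c["fy"],-1]); o=T[:3,3]
    return o+d*(z-o[2])/d[2]
def proj(n,p,s=None):
    c,T=T_of(n,s)
    q=T[:3,:3].T@(np.asarray(p,float)-T[:3,3])
    return np.array([c["cx"]+c["fx"]*q[0]/-q[2], c["cy"]-c["fy"]*q[1]/-q[2]])
def save(n,name,crop=None,k=1):
    im=vision.get_image(n)
    if crop: x0,y0,x1,y1=crop; im=im[y0:y1,x0:x1]
    im=cv2.resize(im,None,fx=k,fy=k,interpolation=cv2.INTER_CUBIC)
    cv2.imwrite(f"pics/{name}.png",im[:,:,::-1])
E
python3 - <<'E'
from h import *
save("top","topA",(320,150,520,350),4)
im=vision.get_image("top");
cv2.imwrite("pics/topB.png",cv2.resize(im[150:350,40:240],None,fx=3,fy=3)[:,:,::-1])
cv2.imwrite("pics/topC.png",cv2.resize(im[260:350,160:360],None,fx=4,fy=4)[:,:,::-1])
Z={"gauge":0.012,"gauge_grip":.072,"stand_seat":.012,"gauge_stand":0,"test_plate":0,"mount_a":.006,"mount_a_top":.036,"wait_board":0,"keep_tray":0,"scrap_dish":0,"cleaner":0,"glue":0}
for c in ("top","scene"):
    vision.get_image(c)
    for q,z in Z.items():
        r=vision.spot_point(q,c)
        for d in r[:3]:
            u,v=d["xy"][0]*640,d["xy"][1]*480
            print(c,q,round(d["conf"],2),(round(u,1),round(v,1)),ray(c,u,v,z).round(4))
E
```

```text
top gauge 0.75 (440.2, 217.3) [ 0.6685 -0.2667  0.012 ]
top gauge 0.69 (397.0, 225.1) [ 0.6462 -0.1572  0.012 ]
top gauge_grip 0.76 (403.4, 219.5) [ 0.6501 -0.1637  0.072 ]
top gauge_grip 0.62 (433.8, 242.5) [ 0.5955 -0.2368  0.072 ]
top gauge_grip 0.32 (395.4, 226.4) [ 0.6328 -0.1443  0.072 ]
top stand_seat 0.88 (396.7, 224.6) [ 0.6475 -0.1564  0.012 ]
top gauge_stand 0.84 (396.0, 227.0) [ 0.6433 -0.1566  0.    ]
top test_plate 0.84 (327.1, 315.9) [0.4164 0.015  0.    ]
top mount_a 0.94 (332.0, 311.1) [0.4284 0.0031 0.006 ]
top mount_a 0.81 (358.9, 211.4) [ 0.6805 -0.0613  0.006 ]
top mount_a 0.74 (473.6, 249.5) [ 0.5889 -0.3516  0.006 ]
top mount_a_top 0.68 (475.6, 248.4) [ 0.5879 -0.348   0.036 ]
top wait_board 0.55 (473.5, 248.5) [ 0.5922 -0.3531  0.    ]
top wait_board 0.51 (474.3, 250.4) [ 0.5874 -0.3551  0.    ]
top wait_board 0.29 (149.1, 290.4) [0.4711 0.458  0.    ]
top keep_tray 0.86 (263.5, 313.2) [0.4202 0.1727 0.    ]
top keep_tray 0.64 (357.0, 176.8) [ 0.772  -0.0561  0.    ]
top scrap_dish 0.91 (195.3, 312.6) [0.4186 0.3411 0.    ]
top cleaner 0.97 (355.4, 260.1) [ 0.
[... 580 characters left out ...]
416.1, 277.5) [ 0.6684 -0.1495  0.    ]
scene test_plate 0.69 (302.8, 311.9) [0.43   0.0027 0.    ]
scene mount_a 0.97 (298.5, 312.5) [0.419  0.0057 0.006 ]
scene mount_a 0.72 (385.0, 259.0) [ 0.6802 -0.0609  0.006 ]
scene mount_a_top 0.7 (493.4, 325.2) [ 0.5873 -0.3471  0.036 ]
scene mount_a_top 0.27 (357.6, 289.4) [ 0.5225 -0.0758  0.036 ]
scene wait_board 0.56 (488.6, 339.9) [ 0.5802 -0.3482  0.    ]
scene keep_tray 0.77 (241.3, 285.5) [0.4162 0.1665 0.    ]
scene keep_tray 0.69 (301.8, 312.4) [0.4277 0.0036 0.    ]
scene scrap_dish 0.74 (188.0, 254.9) [0.423  0.3502 0.    ]
scene cleaner 0.62 (356.8, 289.6) [ 0.5546 -0.0566  0.    ]
scene glue 0.5 (399.6, 244.1) [ 0.7615 -0.0603  0.    ]
```

View pics/topA.png

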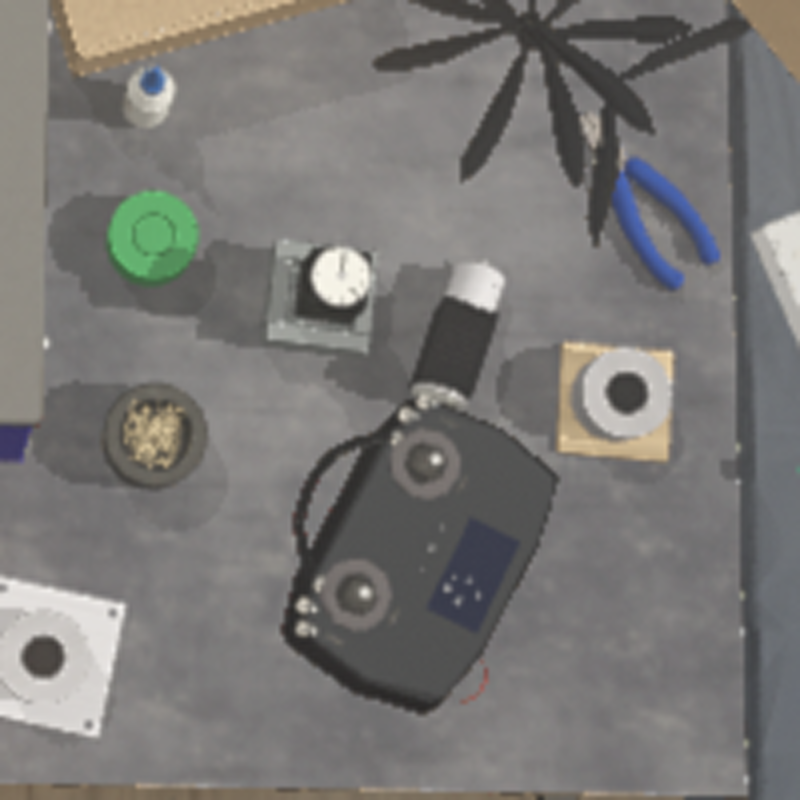

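View pics/topB.png

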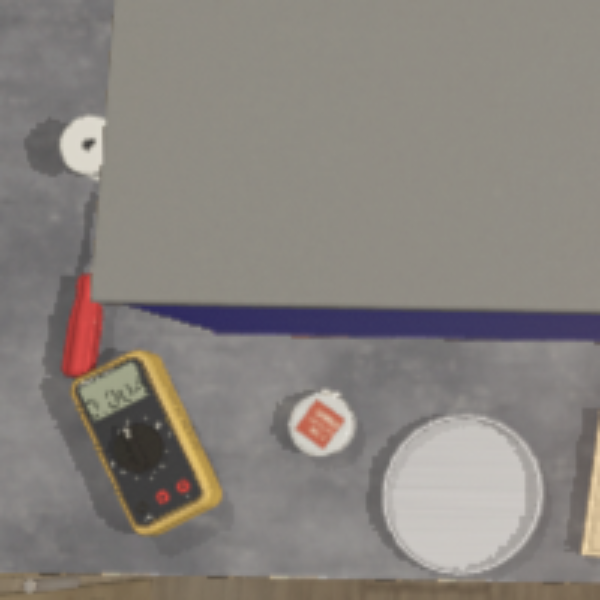

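View pics/topC.png

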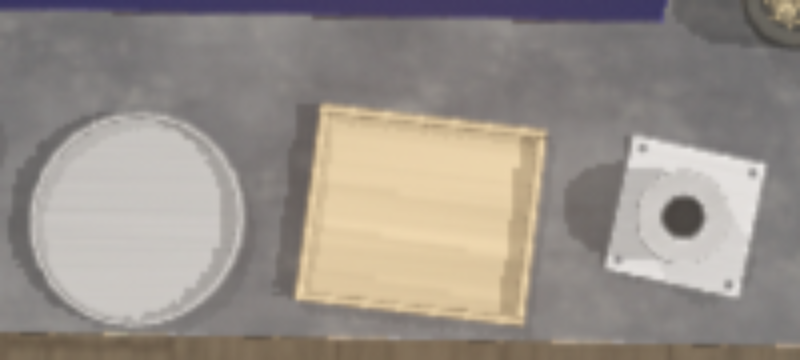

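```bash
python3 - <<'E'
from h import *
A=lambda u,v:(320+u/4,150+v/4)
print("dial",ray("top",*A(341,277),.100))
for p in [(277,240),(375,250),(370,352),(267,342)]: print("stand",ray("top",*A(*p),.032).round(4))
C=lambda u,v:(160+u/4,260+v/4)
print("mount",ray("top",*C(684,216),.036))
for p in [(632,136),(766,162),(740,297),(606,270)]: print("plate",ray("top",*C(*p),.006).round(4))
for p in [(322,104),(546,131),(524,325),(297,299)]: print("tray",ray("top",*C(*p),.014).round(4))
print("dish",ray("top",*C(137,219),.014))
print("caseB",ray("top",*C(666,18),.01), "casetopcorner",ray("top",329,252,.257))
E
```

```text
dial [ 0.64583275 -0.16355094  0.1       ]
stand [ 0.6806 -0.1349  0.032 ]
stand [ 0.6756 -0.1961  0.032 ]
stand [ 0.6113 -0.1927  0.032 ]
stand [ 0.6162 -0.1287  0.032 ]
mount [0.42085971 0.00665426 0.036     ]
plate [0.4698 0.0386 0.006 ]
plate [ 0.4553 -0.0448  0.006 ]
plate [ 0.3724 -0.0296  0.006 ]
plate [0.3873 0.0531 0.006 ]
tray [0.4855 0.2303 0.014 ]
tray [0.4715 0.0918 0.014 ]
tray [0.3534 0.1024 0.014 ]
tray [0.3666 0.2411 0.014 ]
dish [0.41318981 0.34064799 0.014     ]
caseB [0.54331481 0.01880325 0.01      ] casetopcorner [0.54560676 0.02067914 0.257     ]
```

Call:
arm_command(
  xyz=[
    [0.12,-0.12,0.2],
    [0.27,-0.27,0.2],
    [0.42,-0.42,0.2],
    [0.55,-0.57,0.2],
    [0.62,-0.73,0.2],
    [0.65,-0.87,0.2],
    [0.65,-1.0,0.2],
    [0.65,-1.0,0.2],
  ],
  turn=[0.02,0.04,0.065,0.065,0.065,0.065,0.065,0.065],
  hand=1,
  force=30,
)

```text
t: 2.35
position: [0.3588, 0.2489, 0.2656]
tool_rot: [0.737, 0.676, 0.0, 0.0]
contact_force: [0.6, 0.4, 0.2]
grip_width: 0.094
```

Call:
arm_command(
  xyz=[
    [0,-0.16,0],
    [0,-0.32,0],
    [0.02,-0.48,0],
    [0.05,-0.64,0],
    [0.1,-0.8,0],
    [0.22,-0.92,0],
    [0.36,-1.0,0],
    [0.45,-1.0,0],
  ],
  turn=[0,0,0,0,0,0,0,0],
)

```text
t: 3.15
position: [0.4953, -0.0523, 0.2655]
tool_rot: [0.738, 0.675, -0.0, 0.001]
contact_force: [0.6, 0.5, 0.3]
grip_width: 0.0938
```

Call:
arm_command(
  xyz=[
    [0.12,-0.1,0],
    [0.24,-0.2,0],
    [0.36,-0.3,0],
    [0.4,-0.37,0],
    [0.4,-0.37,0],
    [0.4,-0.37,0],
  ],
  turn=[0,0,0,0,0,0],
)

```text
t: 3.75
position: [0.6128, -0.1595, 0.2649]
tool_rot: [0.736, 0.677, -0.0, -0.001]
contact_force: [0.1, -0.1, -0.1]
grip_width: 0.0939
```

```bash
python3 - <<'E'
from h import *
s=bot.get_state(); print(s["position"],s["joints"],s["t"])
save("wrist","w1")
x=R.from_quat(s["tool_rot"]).as_matrix()[:,0]; print(np.degrees(np.arctan2(x[1],x[0])))
E
```

```text
[ 0.61284459 -0.15948403  0.26489931] [-3.91416569e-01  2.93986998e-01  1.31164824e+00  5.17924146e-04
  1.53749896e+00 -1.87796110e+00] 3.75
85.17168110847103
```

View pics/w1.png

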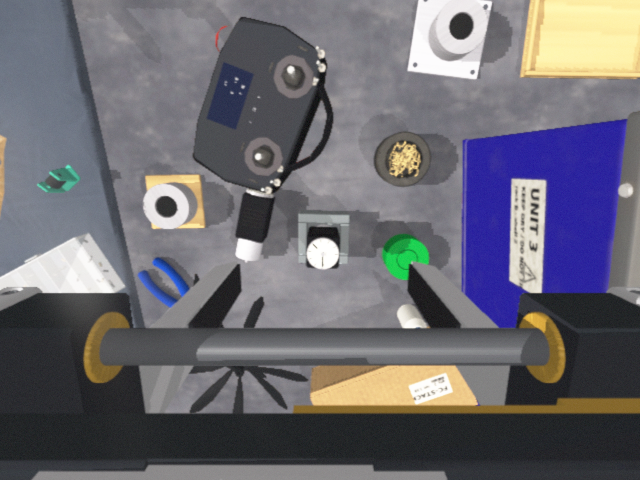

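```bash
python3 - <<'E'
from h import *
print("dial",ray("wrist",322.5,254,.100)); print("mount",ray("wrist",461,26,.036))
im=vision.get_image("wrist"); cv2.imwrite("pics/w1z.png",cv2.resize(im[190:290,270:370],None,fx=6,fy=6,interpolation=cv2.INTER_CUBIC)[:,:,::-1])
E
```

```text
dial [ 0.64575356 -0.16337836  0.1       ]
mount [0.42013226 0.00638241 0.036     ]
```

View pics/w1z.png

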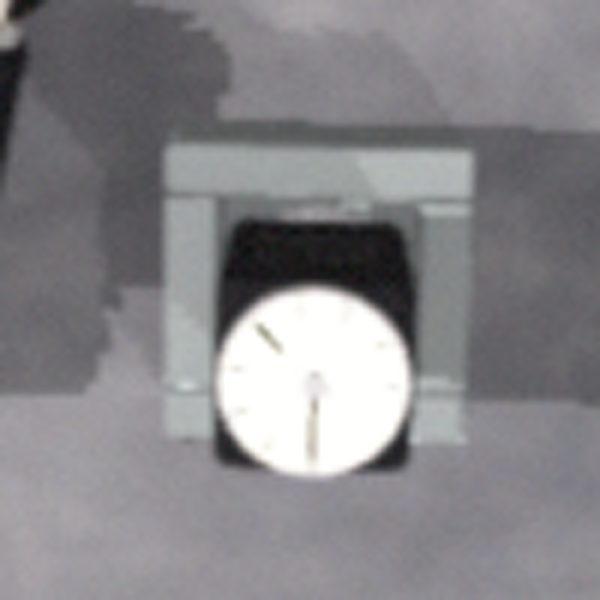

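Call:
arm_command(
  xyz=[
    [0.11,-0.013,0],
    [0.11,-0.013,-0.15],
    [0.11,-0.013,-0.3],
    [0.11,-0.013,-0.42],
    [0.11,-0.013,-0.52],
    [0.11,-0.013,-0.61],
    [0.11,-0.013,-0.68],
    [0.11,-0.013,-0.705],
  ],
  turn=[0,0,0,0,0,0,0,0],
  hand=0.4,
)

```text
t: 4.65
position: [0.6438, -0.1614, 0.0517]
tool_rot: [0.736, 0.677, -0.001, -0.002]
contact_force: [0.7, -0.3, -0.1]
grip_width: 0.0657
```

```bash
python3 - <<'E'
from h import *
s=bot.get_state(); print(s["position"],s["t"],s["contact_force"],s["grip_width"])
save("wrist","w2")
E
```

```text
[ 0.6437821  -0.16137445  0.0516616 ] 4.65 [ 0.68618826 -0.30717967 -0.09365593] 0.06569887428677085
```

View pics/w2.png

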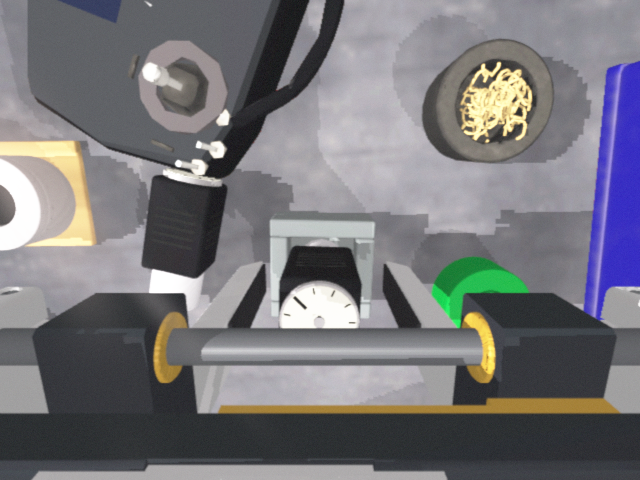

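Call:
arm_command(
  xyz=[
    [0,0,0],
    [0,0,0],
    [0,0,0],
    [0,0,0],
    [0,0,0],
    [0,0,0],
    [0,0,0],
  ],
  turn=[0,0,0,0,0,0,0],
  hand=-1,
  force=40,
)

```text
t: 5.4
position: [0.6471, -0.1639, 0.0553]
tool_rot: [0.736, 0.677, 0.0, 0.001]
contact_force: [-0.8, -0.6, 6.7]
grip_width: 0.0356
```

```bash
python3 - <<'E'
from h import *
s=bot.get_state(); print(s["position"],s["t"],s["contact_force"],s["grip_width"])
x=R.from_quat(s["tool_rot"]).as_matrix(); print(x.round(4))
save("wrist","w3")
E
```

```text
[ 0.64709057 -0.1639071   0.05531327] 5.4 [-0.83612117 -0.59933761  6.65692072] 0.03562744771023289
[[ 8.360e-02  9.965e-01  1.900e-03]
 [ 9.965e-01 -8.360e-02 -7.000e-04]
 [-5.000e-04  2.000e-03 -1.000e+00]]
```

View pics/w3.png

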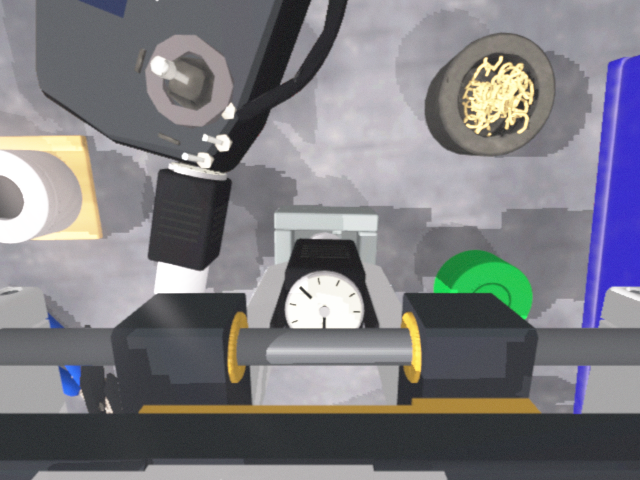

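Call:
arm_command(
  xyz=[
    [0,0,0.02],
    [0,0,0.05],
    [0,0,0.08],
    [0,0,0.12],
    [0,0,0.17],
    [0,0,0.24],
    [0,0,0.33],
    [0,0,0.33],
  ],
  turn=[0,0,0,0,0,0,0,0],
)

```text
t: 6.25
position: [0.6499, -0.165, 0.1595]
tool_rot: [0.736, 0.677, 0.002, 0.005]
contact_force: [0.7, -0.9, -2.2]
grip_width: 0.0357
```

```bash
python3 - <<'E'
from h import *
s=bot.get_state(); print(s["position"],s["t"],s["contact_force"],s["grip_width"])
x=R.from_quat(s["tool_rot"]).as_matrix(); print(x.round(4))
save("wrist","w4")
im=vision.get_image("scene"); cv2.imwrite("pics/s4.png",cv2.resize(im[200:330,340:500],None,fx=4,fy=4)[:,:,::-1])
E
```

```text
[ 0.64991178 -0.16496639  0.15945039] 6.25 [ 0.7191177  -0.90336161 -2.20009825] 0.035714664472852015
[[ 0.0834  0.9965  0.0105]
 [ 0.9965 -0.0834 -0.0042]
 [-0.0033  0.0108 -0.9999]]
```

View pics/w4.png

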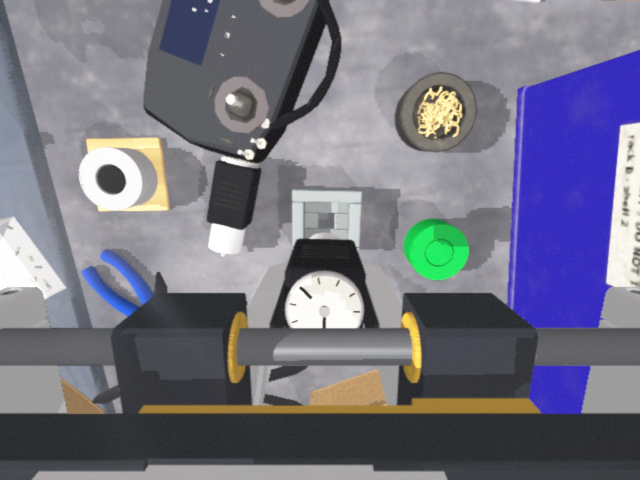

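View pics/s4.png

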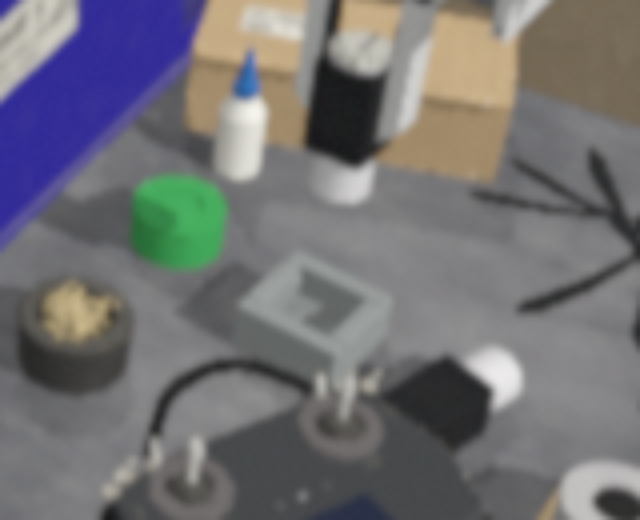

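Call:
arm_command(
  xyz=[
    [-0.02,0,0.08],
    [-0.13,0.02,0.15],
    [-0.26,0.04,0.15],
    [-0.39,0.08,0.15],
    [-0.51,0.14,0.15],
    [-0.62,0.22,0.15],
    [-0.7,0.32,0.15],
    [-0.755,0.43,0.15],
  ],
  turn=[0,0,0,0,0,0,0,0],
)

```text
t: 7.15
position: [0.4165, -0.0335, 0.1959]
tool_rot: [0.737, 0.676, -0.001, -0.002]
contact_force: [-0.8, -0.4, -3.0]
grip_width: 0.0359
```

Call:
arm_command(
  xyz=[
    [0,0.05,0],
    [0,0.1,-0.05],
    [0,0.13,-0.1],
    [0,0.14,-0.12],
    [0,0.14,-0.12],
    [0,0.14,-0.12],
    [0,0.14,-0.12],
    [0,0.14,-0.12],
  ],
  turn=[0,0,0,0,0,0,0,0],
)

```text
t: 7.95
position: [0.4203, 0.0069, 0.1626]
tool_rot: [0.736, 0.677, 0.0, 0.001]
contact_force: [0.4, 0.4, -2.8]
grip_width: 0.0359
```

```bash
python3 - <<'E'
from h import *
s=bot.get_state(); print(s["position"],s["t"],s["contact_force"],s["grip_width"])
x=R.from_quat(s["tool_rot"]).as_matrix(); print(x.round(4))
save("wrist","w5")
im=vision.get_image("scene"); cv2.imwrite("pics/s5.png",cv2.resize(im[200:360,220:380],None,fx=4,fy=4)[:,:,::-1])
E
```

```text
[0.42034725 0.00690716 0.16260118] 7.95 [ 0.39317759  0.43422686 -2.81224528] 0.03592735295015252
[[ 8.430e-02  9.964e-01  1.300e-03]
 [ 9.964e-01 -8.430e-02 -4.000e-04]
 [-3.000e-04  1.300e-03 -1.000e+00]]
```

View pics/w5.png

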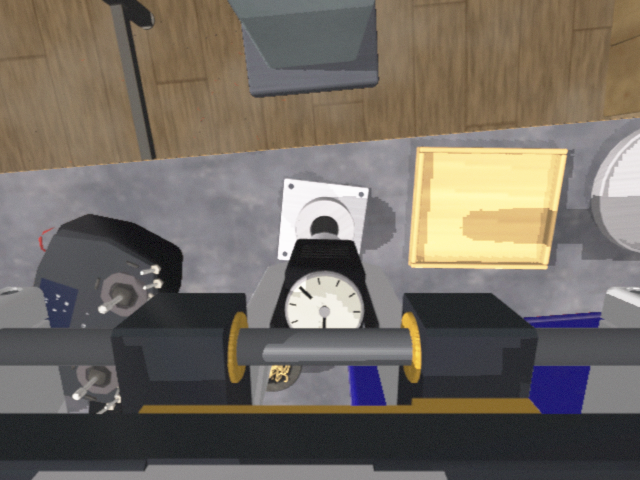

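View pics/s5.png

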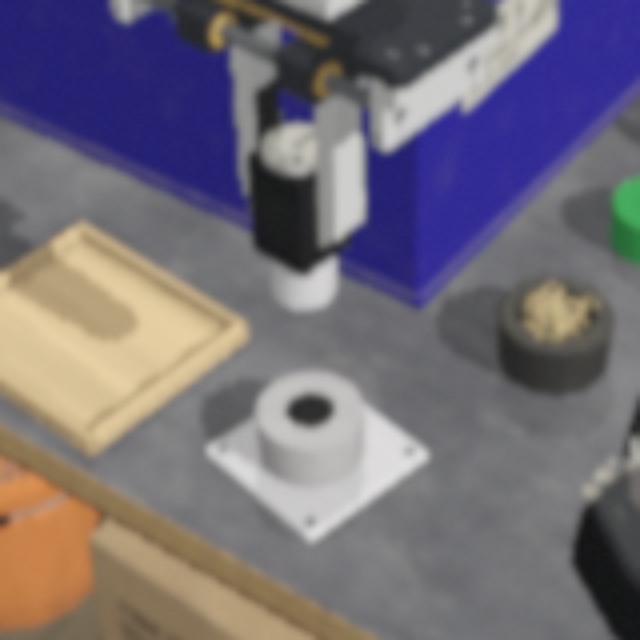

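```bash
python3 - <<'E'
from h import *
s=bot.get_state()
z=s["position"][2]-0.0415+0.088
p=ray("wrist",324.5,306,z); print("dial",p,p-s["position"])
im=vision.get_image("wrist")
for dx in (0,):
  c=np.array([.4205,.0065,.036])
  for r in (.028,.0135):
    pts=np.array([proj("wrist",c+[r*np.cos(a),r*np.sin(a),0]) for a in np.linspace(0,6.283,60)])
    big=None
    pp=pts
    if r==.028: P=[pp]
    else: P.append(pp)
D=np.array([proj("wrist",np.array([s["position"][0],s["position"][1],z])+[.016*np.cos(a),.016*np.sin(a),0]) for a in np.linspace(0,6.283,60)]); P.append(D)
x0,y0=260,170; k=5
b=cv2.resize(im[y0:y0+120+50,x0:x0+130],None,fx=k-1.5,fy=k-1.5,interpolation=cv2.INTER_CUBIC).copy()
for pp in P: cv2.polylines(b,[((pp-[x0,y0]+.5)*3.5).astype(np.int32)],True,(255,0,0),1)
cv2.imwrite("pics/w5z.png",b[:,:,::-1])
im=vision.get_image("top")
x0,y0=290,270
b=cv2.resize(im[y0:y0+80,x0:x0+80],None,fx=7,fy=7,interpolation=cv2.INTER_CUBIC).copy()
cv2.imwrite("pics/t5z.png",b[:,:,::-1])
E
```

```text
dial [0.41520225 0.00729161 0.20896492] [-0.00496986  0.0002356   0.0465    ]
```

View pics/w5z.png

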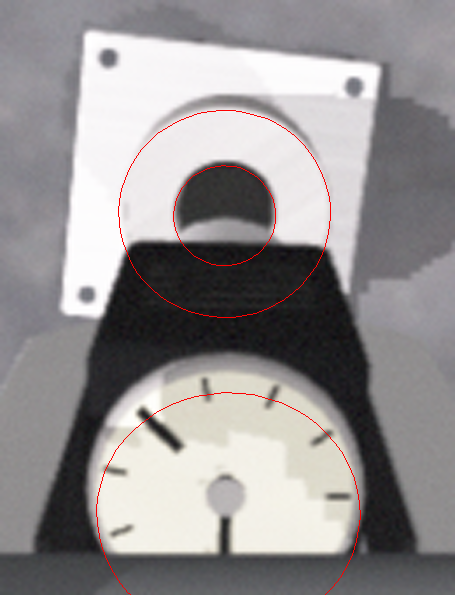

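```bash
python3 - <<'E'
from h import *
s=bot.get_state(); print(s["position"],s["joints"])
im=vision.get_image("scene")
def circ(c,r): return np.array([proj("scene",np.array(c)+[r*np.cos(a),r*np.sin(a),0]) for a in np.linspace(0,6.283,60)])
x0,y0,k=260,225,8
b=cv2.resize(im[y0:y0+95,x0:x0+80],None,fx=6,fy=6,interpolation=cv2.INTER_CUBIC).copy()
def dr(pp,col): cv2.polylines(b,[((pp-[x0,y0]+.5)*6).astype(np.int32)],True,col,1)
dr(circ([.4205,.0065,.036],.028),(255,0,0)); dr(circ([.4205,.0065,.036],.0135),(255,0,0))
X,Y,Z=s["position"]
for z in (0,.026): dr(circ([X,Y,Z-.0415+z],.016),(0,160,0)); 
dr(circ([X,Y,Z-.0415+.088],.016),(0,160,0))
cv2.imwrite("pics/s5z.png",b[:,:,::-1])
E
```

```text
[0.41996672 0.00722088 0.16225372] [-1.89504268e-01 -9.16488756e-02  1.94950233e+00  4.90931435e-06
  1.28310826e+00 -1.67630747e+00]
```

View pics/s5z.png

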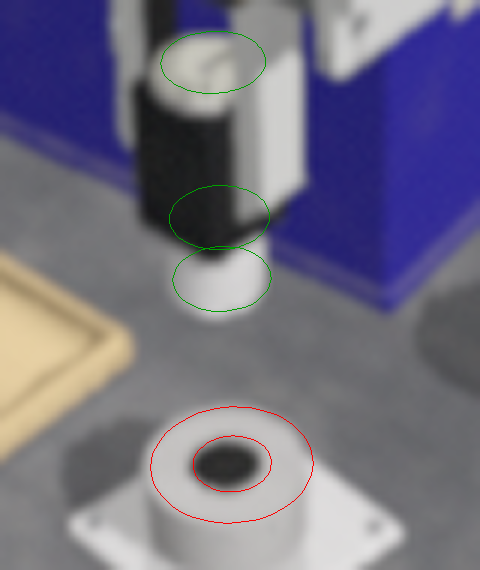

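```bash
python3 - <<'E'
from h import *
s=bot.get_state(); P=s["position"]; M=R.from_quat(s["tool_rot"]).as_matrix()
from scipy.optimize import fsolve
def f(v,h0):
    d,th=v
    # gauge frame point -> tool: y along tool y, height h over foot; grip at h=.0605
    def pt(y,h):
        yy=d+y*np.cos(th)-(h-h0)*np.sin(th)*-1*-1; hh=(h-h0)*np.cos(th)+y*np.sin(th)
        return P+M@np.array([0,yy,-hh-(.0415*0)])
    # TCP at h0 above foot
    return [proj("wrist",pt(0,.088),s)[1]-311.4, proj("wrist",pt(-.018,.026),s)[1]-239.4]
for h0 in (.039,.0415,.044): 
    d,th=fsolve(lambda v:f(v,h0),[0,0]); print(h0,d*1e3,np.degrees(th), "foot y",(d+h0*np.sin(th))*1e3)
E
```

```text
0.039 -1.7560064457459255 2.197322205101722 foot y -0.2607032666411991
0.0415 -1.125332295842427 1.6193854556616687 foot y 0.047451281350850825
0.044 -0.44495950587132976 1.0368724193059855 foot y 0.35125788902186733
```

Call:
arm_command(
  xyz=[
    [0,-0.06,0.1],
    [0,-0.18,0.15],
    [0.06,-0.3,0.15],
    [0.15,-0.41,0.15],
    [0.27,-0.49,0.15],
    [0.4,-0.54,0.15],
    [0.53,-0.56,0.15],
    [0.65,-0.57,0.15],
  ],
  turn=[0,0,0,0,0,0,0,0],
)

```text
t: 9.0
position: [0.6162, -0.1648, 0.2064]
tool_rot: [0.737, 0.676, -0.0, -0.0]
contact_force: [-0.2, -0.2, -2.2]
grip_width: 0.036
```

Call:
arm_command(
  xyz=[
    [0.06,0,0],
    [0.1,0,-0.02],
    [0.105,0,-0.1],
    [0.105,0,-0.18],
    [0.105,0,-0.25],
    [0.105,0,-0.28],
    [0.105,0,-0.28],
    [0.105,0,-0.28],
  ],
  turn=[0,0,0,0,0,0,0,0],
)

```text
t: 9.8
position: [0.6466, -0.1637, 0.1237]
tool_rot: [0.736, 0.677, 0.0, 0.0]
contact_force: [0.1, 0.4, -2.2]
grip_width: 0.0361
```

```bash
python3 - <<'E'
from h import *
s=bot.get_state(); print(s["position"],s["t"],s["contact_force"],s["grip_width"])
save("wrist","w6")
im=vision.get_image("scene"); cv2.imwrite("pics/s6.png",cv2.resize(im[200:330,340:500],None,fx=4,fy=4)[:,:,::-1])
E
```

```text
[ 0.64656881 -0.16372844  0.12372024] 9.8 [ 0.14454055  0.3848118  -2.15743293] 0.03611458680057927
```

View pics/s6.png

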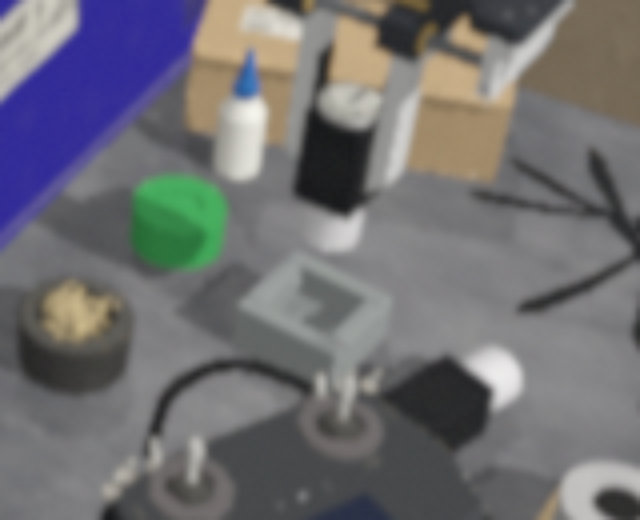

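View pics/w6.png

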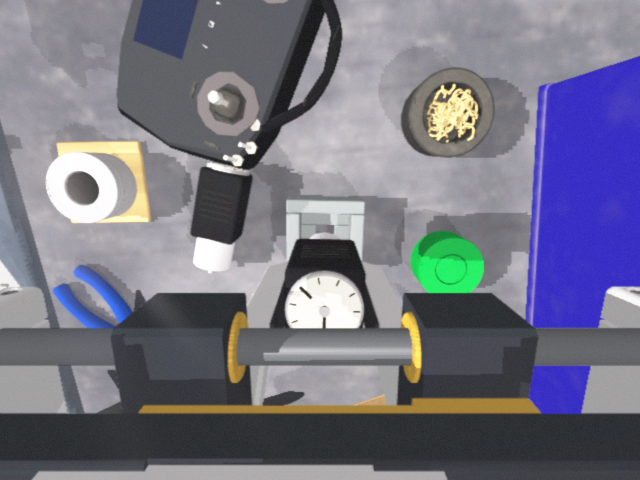

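Call:
arm_command(
  xyz=[
    [0,0,-0.06],
    [0,0,-0.12],
    [0,0,-0.16],
    [0,0,-0.19],
    [0,0,-0.21],
    [0,0,-0.225],
    [0,0,-0.23],
    [0,0,-0.23],
  ],
  turn=[0,0,0,0,0,0,0,0],
)

```text
t: 10.7
position: [0.6469, -0.1638, 0.0554]
tool_rot: [0.736, 0.677, 0.0, 0.001]
contact_force: [-2.2, 0.9, 1.7]
grip_width: 0.036
```

Call:
arm_command(
  xyz=[
    [0,0,0],
    [0,0,0],
    [0,0,0],
    [0,0,0],
    [0,0,0],
    [0,0,0],
    [0,0,0],
    [0,0,0],
  ],
  turn=[0,0,0,0,0,0,0,0],
  hand=0.2,
)

```text
t: 11.5
position: [0.6462, -0.1635, 0.0539]
tool_rot: [0.736, 0.677, -0.0, 0.0]
contact_force: [0.0, 0.1, -0.3]
grip_width: 0.0564
```

```bash
python3 - <<'E'
from h import *
s=bot.get_state(); print(s["position"],s["t"],s["contact_force"],s["grip_width"])
save("wrist","w7")
im=vision.get_image("scene"); cv2.imwrite("pics/s7.png",cv2.resize(im[200:330,340:500],None,fx=4,fy=4)[:,:,::-1])
E
```

```text
[ 0.64622874 -0.16354118  0.05392153] 11.5 [ 0.00087675  0.08899286 -0.26020417] 0.05643618741096488
```

View pics/w7.png

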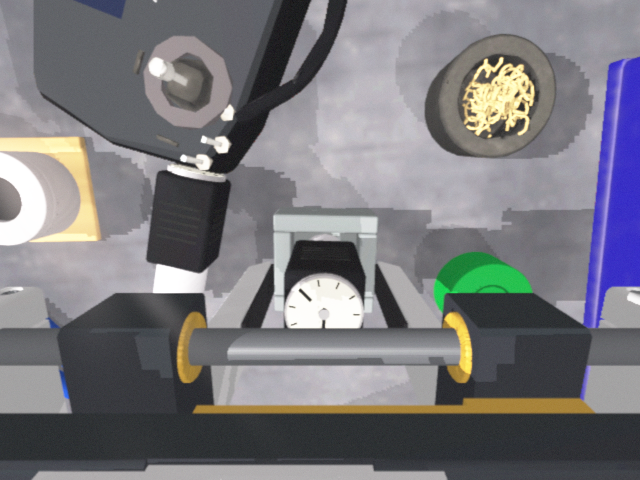

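View pics/s7.png

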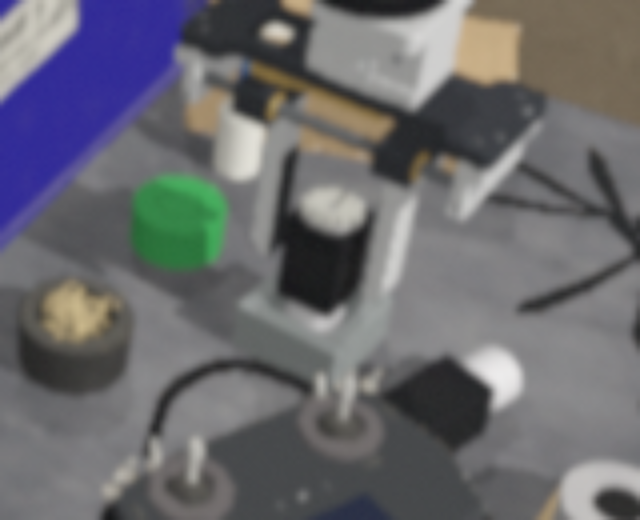

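```bash
python3 - <<'E'
from h import *
s=bot.get_state(); P=s["position"]
im=vision.get_image("wrist"); x0,y0=270,200
cv2.imwrite("pics/w7z.png",cv2.resize(im[y0:y0+130,x0:x0+110],None,fx=5,fy=5,interpolation=cv2.INTER_CUBIC)[:,:,::-1])
for r in (312,313,314): print(r,ray("wrist",324,r,.100,s)-P)
print(proj("wrist",[P[0],P[1],.1],s), proj("wrist",[P[0]-.018,P[1],.038],s))
E
```

```text
312 [-0.0019911  -0.00023682  0.04606806]
313 [-0.00153109 -0.0002751   0.04606806]
314 [-0.00107039 -0.00031344  0.04606806]
[324.9394809  316.24563045] [322.10310463 240.64103421]
```

View pics/w7z.png

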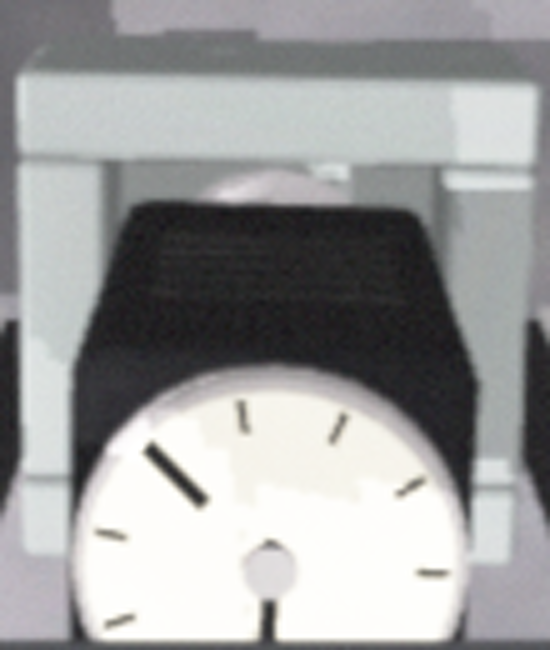

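Call:
arm_command(
  xyz=[
    [-0.002,0,0],
    [-0.002,0,0],
    [-0.002,0,0],
    [-0.002,0,0],
    [-0.002,0,0],
    [-0.002,0,0],
    [-0.002,0,0],
    [-0.002,0,0],
  ],
  turn=[0,0,0,0,0,0,0,0],
  hand=-1,
  force=30,
)

```text
t: 12.45
position: [0.6456, -0.1636, 0.0539]
tool_rot: [0.736, 0.677, -0.0, -0.0]
contact_force: [-0.8, -0.4, 0.2]
grip_width: 0.0364
```

```bash
python3 - <<'E'
from h import *
s=bot.get_state(); P=s["position"]; print(P,s["t"],s["contact_force"],s["ft_torque"],s["grip_width"])
im=vision.get_image("wrist"); x0,y0=270,200
cv2.imwrite("pics/w8z.png",cv2.resize(im[y0:y0+130,x0:x0+110],None,fx=5,fy=5,interpolation=cv2.INTER_CUBIC)[:,:,::-1])
print(proj("wrist",[P[0],P[1],.1],s), proj("wrist",[P[0]-.018,P[1],.038],s))
E
```

```text
[ 0.64561259 -0.16357635  0.05394783] 12.45 [-0.83613527 -0.43216985  0.16415404] [-0.0278995   0.00384872 -0.00122185] 0.03643919273508224
[324.93213113 316.22346022] [322.10544019 240.63550798]
```

View pics/w8z.png

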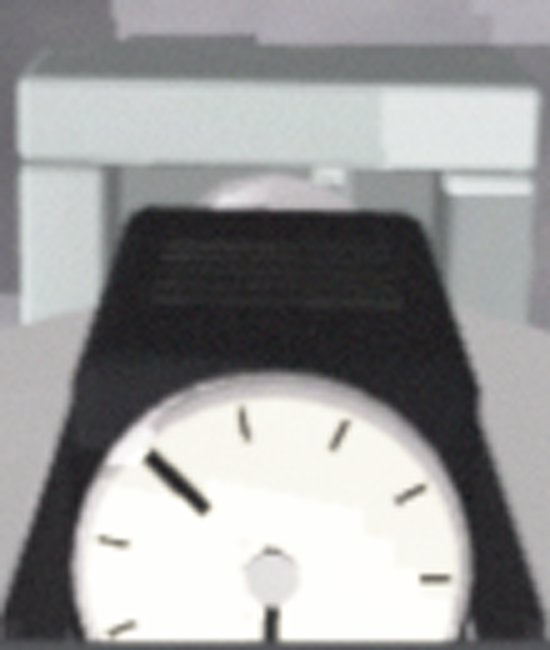

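Call:
arm_command(
  xyz=[
    [0,0,0.02],
    [0,0,0.05],
    [0,0,0.09],
    [0,0,0.14],
    [0,0,0.21],
    [0,0,0.3],
    [0,0,0.39],
    [0,0,0.45],
  ],
  turn=[0,0,0,0,0,0,0,0],
)

```text
t: 13.3
position: [0.6469, -0.164, 0.1933]
tool_rot: [0.736, 0.677, 0.001, 0.002]
contact_force: [-1.2, 0.5, -2.7]
grip_width: 0.0359
```

Call:
arm_command(
  xyz=[
    [-0.06,0,0.03],
    [-0.18,0.02,0.03],
    [-0.3,0.04,0.03],
    [-0.42,0.08,0.03],
    [-0.54,0.14,0.03],
    [-0.64,0.22,0.03],
    [-0.71,0.32,0.03],
    [-0.745,0.43,0.03],
  ],
  turn=[0,0,0,0,0,0,0,0],
)

```text
t: 14.1
position: [0.4206, -0.034, 0.1993]
tool_rot: [0.737, 0.676, 0.0, 0.001]
contact_force: [1.3, -0.3, -2.4]
grip_width: 0.0361
```

Call:
arm_command(
  xyz=[
    [-0.003,0.05,-0.02],
    [-0.003,0.1,-0.1],
    [-0.003,0.13,-0.18],
    [-0.003,0.14,-0.22],
    [-0.003,0.14,-0.22],
    [-0.003,0.14,-0.22],
    [-0.003,0.14,-0.22],
    [-0.003,0.14,-0.22],
  ],
  turn=[0,0,0,0,0,0,0,0],
)

```text
t: 14.9
position: [0.4224, 0.0068, 0.1332]
tool_rot: [0.736, 0.677, 0.001, 0.001]
contact_force: [-0.3, -0.0, -3.0]
grip_width: 0.0357
```

```bash
cat > ov.py <<'E'
from h import *
import sys
def run(tag,H0=.0419,m=(.4205,.0065),off=0.0):
    s=bot.get_state(); P=s["position"]; print(P,s["t"],s["contact_force"],s["grip_width"])
    M=R.from_quat(s["tool_rot"]).as_matrix(); print(M[:,2].round(4))
    im=vision.get_image("scene"); iw=vision.get_image("wrist")
    ca=np.linspace(0,6.283,60)
    def circ(n,c,r): return np.array([proj(n,np.array(c)+[r*np.cos(a),r*np.sin(a),0],s) for a in ca])
    for n,I,(x0,y0,w,h),k in (("scene",im,(260,225,80,95),6),("wrist",iw,(260,170,130,170),3.5)):
        b=cv2.resize(I[y0:y0+h,x0:x0+w],None,fx=k,fy=k,interpolation=cv2.INTER_CUBIC).copy()
        for c,r,col in (((m[0],m[1],.036),.028,(255,0,0)),((m[0],m[1],.036),.0135,(255,0,0)),((P[0],P[1],P[2]-H0),.016,(0,160,0)),((P[0],P[1],P[2]-H0+.088),.016,(0,160,0))):
            cv2.polylines(b,[((circ(n,c,r)-[x0,y0]+.5)*k).astype(np.int32)],True,col,1)
        cv2.imwrite(f"pics/{tag}_{n}.png",b[:,:,::-1])
run(sys.argv[1])
E
python3 ov.py o9
```

```text
[0.42239438 0.00681688 0.13322695] 14.9 [-0.29928375 -0.03177485 -3.00877036] 0.03571059370085944
[ 2.5e-03 -6.0e-04 -1.0e+00]
```

View pics/o9_scene.png

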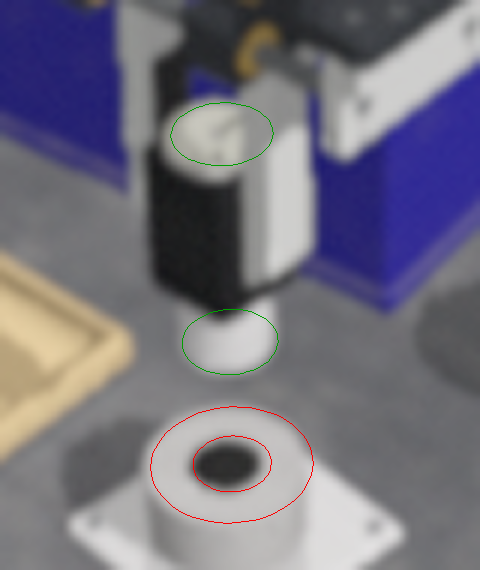

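View pics/o9_wrist.png

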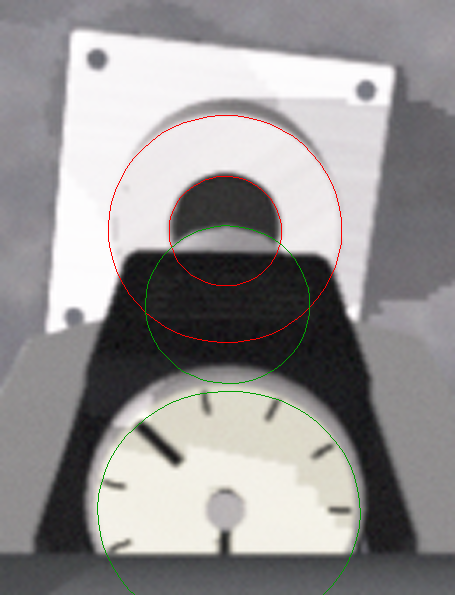

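Call:
arm_command(
  xyz=[
    [0,0,-0.04],
    [0,0,-0.08],
    [0,0,-0.11],
    [0,0,-0.125],
    [0,0,-0.125],
    [0,0,-0.125],
    [0,0,-0.125],
  ],
  turn=[0,0,0,0,0,0,0],
)

```text
t: 15.7
position: [0.4217, 0.0074, 0.0948]
tool_rot: [0.736, 0.677, 0.0, 0.0]
contact_force: [-0.3, 0.6, -3.5]
grip_width: 0.036
```

```bash
python3 ov.py o10; python3 -c "
from h import *
for i in range(5):
    vision.get_image('top'); s=bot.get_state(); print(s['position'],s['contact_force'])"
```

```text
[0.42170402 0.00738584 0.09483128] 15.7 [-0.337054    0.6350643  -3.52570766] 0.03603292968921469
[ 9.e-04 -2.e-04 -1.e+00]
[0.42165574 0.00738108 0.09489653] [-0.37112745  0.62842206 -2.79063146]
[0.42155965 0.00739541 0.0948254 ] [ 0.57131706 -0.70228667 -3.41786375]
[0.42149904 0.00741738 0.09476909] [-0.21695663 -0.21736805 -1.8488851 ]
[0.42141109 0.00742026 0.09469365] [-0.19590169  0.1448801  -3.55211492]
[0.42133101 0.0074212  0.09461551] [-0.85146996 -0.0060434  -2.35363472]
```

View pics/o10_scene.png

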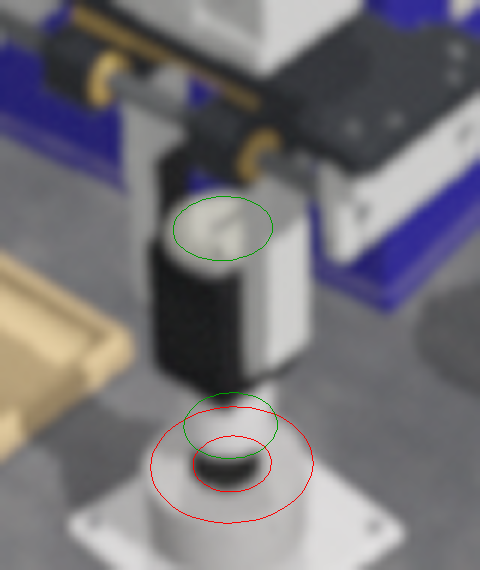

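View pics/o10_wrist.png

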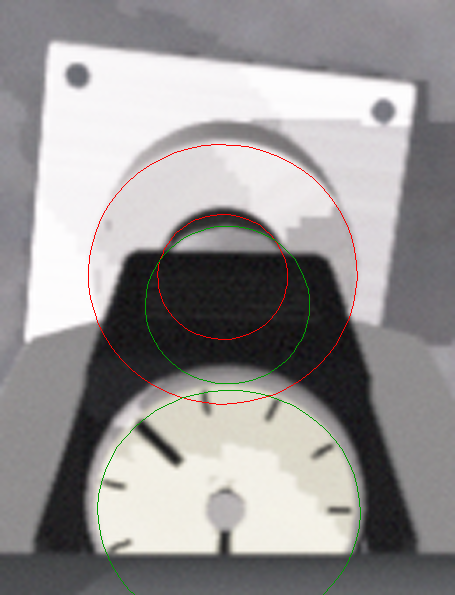

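Call:
arm_command(
  xyz=[
    [-0.008,0,-0.008],
    [-0.008,0,-0.015],
    [-0.008,0,-0.02],
    [-0.008,0,-0.02],
    [-0.008,0,-0.02],
  ],
  turn=[0,0,0,0,0],
)

```text
t: 16.55
position: [0.4188, 0.0075, 0.0883]
tool_rot: [0.736, 0.677, -0.0, -0.0]
contact_force: [0.3, 0.3, -3.1]
grip_width: 0.0361
```

```bash
python3 ov.py o11
```

```text
[0.41876934 0.00745202 0.08833954] 16.55 [ 0.33843057  0.3021266  -3.10804721] 0.03607525664816343
[-2.e-04  0.e+00 -1.e+00]
```

View pics/o11_scene.png

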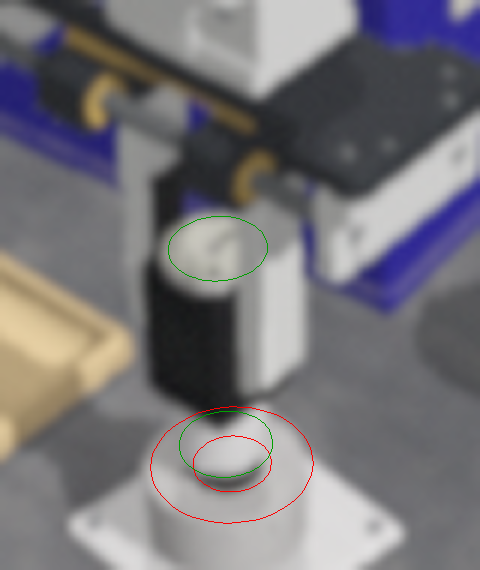

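View pics/o11_wrist.png

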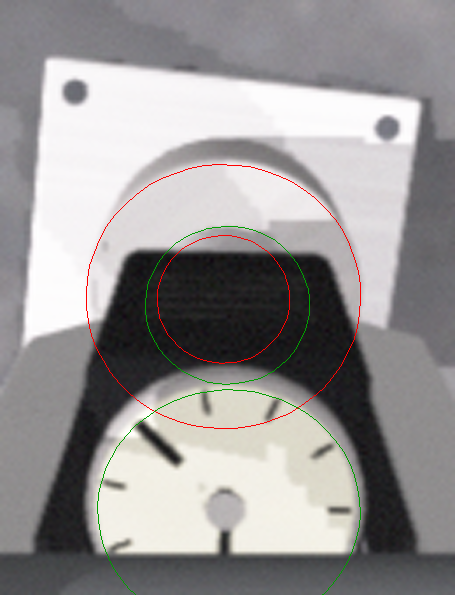

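Call:
arm_command(
  xyz=[
    [0,0,-0.006],
    [0,0,-0.012],
    [0,0,-0.018],
    [0,0,-0.024],
    [0,0,-0.024],
  ],
  turn=[0,0,0,0,0],
)

```text
t: 17.15
position: [0.4192, 0.0074, 0.0815]
tool_rot: [0.736, 0.677, 0.0, 0.0]
contact_force: [-0.8, 0.5, 1.2]
grip_width: 0.0361
```

Call:
arm_command(
  xyz=[
    [0,0,-0.003],
    [0,0,-0.006],
    [0,0,-0.006],
  ],
  turn=[0,0,0],
)

```text
t: 17.45
position: [0.4192, 0.0074, 0.0797]
tool_rot: [0.736, 0.677, 0.0, 0.0]
contact_force: [-1.2, 0.5, 3.2]
grip_width: 0.0362
```

Call:
arm_command(
  xyz=[
    [0,0,-0.003],
    [0,0,-0.006],
    [0,0,-0.006],
  ],
  turn=[0,0,0],
)

```text
t: 17.75
position: [0.4192, 0.0074, 0.0779]
tool_rot: [0.736, 0.677, 0.0, 0.0]
contact_force: [-1.8, 0.6, 4.1]
grip_width: 0.0359
```

Call:
arm_command(
  xyz=[
    [0,0,-0.003],
    [0,0,-0.003],
  ],
  turn=[0,0],
)

```text
t: 17.95
position: [0.4193, 0.0074, 0.0778]
tool_rot: [0.736, 0.677, 0.0, 0.0]
contact_force: [-3.4, 0.1, 11.0]
grip_width: 0.0361
```

Call:
arm_command(
  xyz=[
    [0,0,-0.001],
    [0,0,-0.001],
    [0,0,-0.001],
  ],
  turn=[0,0,0],
)

```text
t: 18.25
position: [0.4193, 0.0074, 0.0778]
tool_rot: [0.736, 0.677, 0.0, 0.0]
contact_force: [-4.1, 1.1, 12.7]
grip_width: 0.0359
```

```bash
python3 ov.py o12
```

```text
[0.41932258 0.00740313 0.07778435] 18.25 [-4.11968912  1.14643237 12.71961014] 0.03589468857868477
[ 5.e-04 -1.e-04 -1.e+00]
```

View pics/o12_wrist.png

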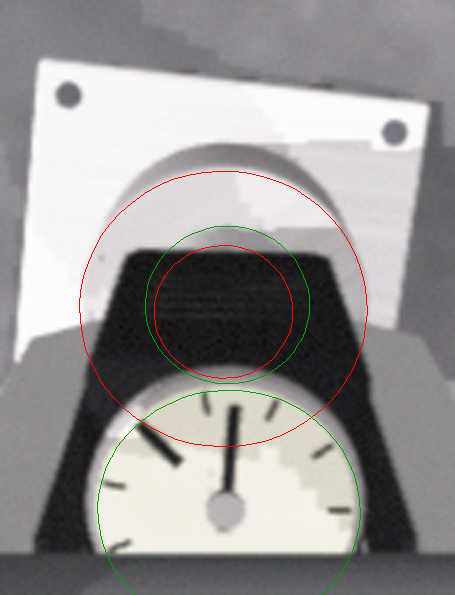

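View pics/o12_scene.png

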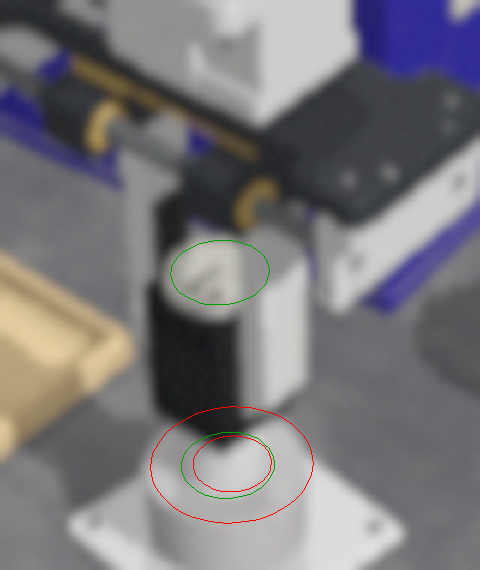

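Call:
arm_command(
  xyz=[
    [0,0,0],
    [0,0,0],
    [0,0,0],
    [0,0,0],
    [0,0,0],
    [0,0,0],
    [0,0,0],
    [0,0,0],
  ],
  turn=[0,0,0,0,0,0,0,0],
)

```text
t: 19.15
position: [0.4193, 0.0074, 0.0778]
tool_rot: [0.736, 0.677, 0.0, 0.0]
contact_force: [-3.2, 1.0, 12.2]
grip_width: 0.0364
```

```bash
python3 -c "
from h import *
s=bot.get_state(); print(s['position'],s['contact_force'],s['ft_torque'])
im=vision.get_image('wrist'); x0,y0=270,200
cv2.imwrite('pics/w13z.png',cv2.resize(im[y0:y0+130,x0:x0+110],None,fx=5,fy=5,interpolation=cv2.INTER_CUBIC)[:,:,::-1])"
```

```text
[0.4193434  0.00738514 0.07780996] [-3.16855828  0.99829606 12.18615726] [ 0.18967779  0.89857635 -0.00421232]
```

View pics/w13z.png

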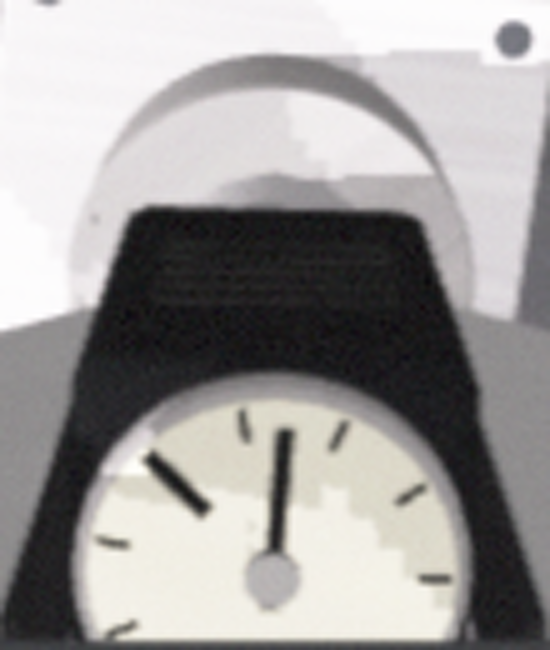

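Call:
arm_command(
  xyz=[
    [0,0,0.02],
    [0,0,0.05],
    [0,0,0.1],
    [0,0,0.18],
    [0,-0.03,0.28],
    [0,-0.1,0.38],
    [0,-0.2,0.44],
    [0.02,-0.3,0.44],
  ],
  turn=[0,0,0,0,0,0,0,0],
)

```text
t: 20.0
position: [0.4258, -0.0837, 0.2111]
tool_rot: [0.736, 0.677, 0.001, 0.002]
contact_force: [1.4, -0.3, -2.8]
grip_width: 0.0361
```

Call:
arm_command(
  xyz=[
    [0.09,-0.1,0],
    [0.2,-0.18,0],
    [0.32,-0.24,0],
    [0.45,-0.27,0],
    [0.58,-0.27,0],
    [0.68,-0.27,0],
    [0.73,-0.27,-0.02],
    [0.737,-0.27,-0.08],
  ],
  turn=[0,0,0,0,0,0,0,0],
)

```text
t: 20.8
position: [0.6484, -0.1637, 0.1846]
tool_rot: [0.736, 0.677, 0.001, 0.001]
contact_force: [0.4, -0.3, -2.9]
grip_width: 0.0359
```

Call:
arm_command(
  xyz=[
    [0,0,-0.06],
    [0,0,-0.12],
    [0,0,-0.18],
    [0,0,-0.22],
    [0,0,-0.22],
    [0,0,-0.22],
    [0,0,-0.22],
  ],
  turn=[0,0,0,0,0,0,0],
)

```text
t: 21.5
position: [0.6467, -0.1639, 0.1197]
tool_rot: [0.736, 0.677, 0.0, 0.001]
contact_force: [0.4, 0.4, -1.9]
grip_width: 0.036
```

```bash
python3 - <<'E'
from h import *
s=bot.get_state(); print(s["position"],s["t"],s["contact_force"],s["grip_width"])
save("wrist","w14")
im=vision.get_image("scene"); cv2.imwrite("pics/s14.png",cv2.resize(im[200:330,340:500],None,fx=4,fy=4)[:,:,::-1])
E
```

```text
[ 0.64674863 -0.16390214  0.11974238] 21.5 [ 0.38065715  0.37881959 -1.87796729] 0.03601602072614437
```

View pics/w14.png

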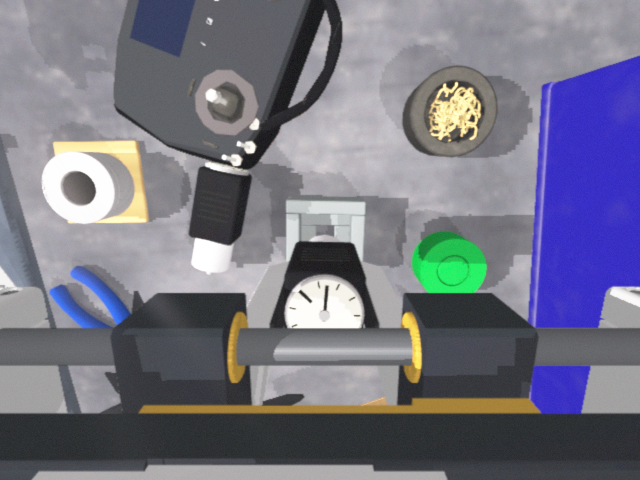

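View pics/s14.png

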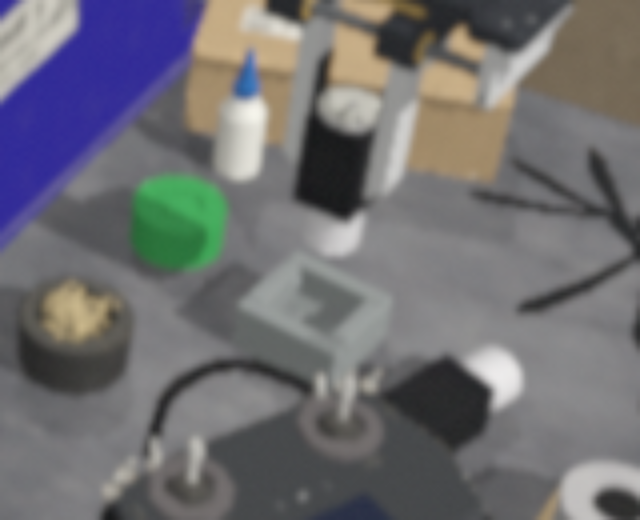

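Call:
arm_command(
  xyz=[
    [0,0,-0.06],
    [0,0,-0.11],
    [0,0,-0.15],
    [0,0,-0.18],
    [0,0,-0.2],
    [0,0,-0.21],
    [0,0,-0.215],
    [0,0,-0.215],
  ],
  turn=[0,0,0,0,0,0,0,0],
)

```text
t: 22.4
position: [0.6463, -0.1637, 0.0544]
tool_rot: [0.736, 0.677, 0.0, 0.0]
contact_force: [-0.2, -0.5, -2.8]
grip_width: 0.0361
```

Call:
arm_command(
  xyz=[
    [0,0,-0.003],
    [0,0,-0.005],
    [0,0,-0.005],
    [0,0,-0.005],
  ],
  turn=[0,0,0,0],
)

```text
t: 22.8
position: [0.6467, -0.1638, 0.0539]
tool_rot: [0.736, 0.677, 0.0, 0.001]
contact_force: [-0.5, 0.9, 4.9]
grip_width: 0.0358
```

Call:
arm_command(
  xyz=[
    [0,0,0],
    [0,0,0],
    [0,0,0],
    [0,0,0],
    [0,0,0],
    [0,0,0],
    [0,0,0],
  ],
  turn=[0,0,0,0,0,0,0],
  hand=0.4,
)

```text
t: 23.5
position: [0.6459, -0.1635, 0.0524]
tool_rot: [0.736, 0.677, 0.0, -0.0]
contact_force: [1.1, 0.5, 0.3]
grip_width: 0.0658
```

Call:
arm_command(
  xyz=[
    [0,0,0.05],
    [0,0,0.12],
    [0,0,0.2],
    [0,0,0.3],
    [0,0,0.4],
    [0,0,0.5],
    [0,0,0.5],
  ],
  turn=[0,0,0,0,0,0,0],
)

```text
t: 24.2
position: [0.6496, -0.1649, 0.2103]
tool_rot: [0.736, 0.677, 0.003, 0.006]
contact_force: [0.7, -0.4, 0.3]
grip_width: 0.0659
```

```bash
python3 - <<'E'
from h import *
s=bot.get_state(); print(s["position"],s["t"],s["contact_force"],s["grip_width"])
save("wrist","w15")
im=vision.get_image("wrist"); cv2.imwrite("pics/w15z.png",cv2.resize(im[200:330,260:390],None,fx=5,fy=5,interpolation=cv2.INTER_CUBIC)[:,:,::-1])
im=vision.get_image("scene"); cv2.imwrite("pics/s15.png",cv2.resize(im[200:330,340:500],None,fx=4,fy=4)[:,:,::-1])
E
```

```text
[ 0.64955903 -0.16490204  0.21034241] 24.2 [ 0.65437935 -0.44094342  0.27458195] 0.0659446128923508
```

View pics/w15z.png

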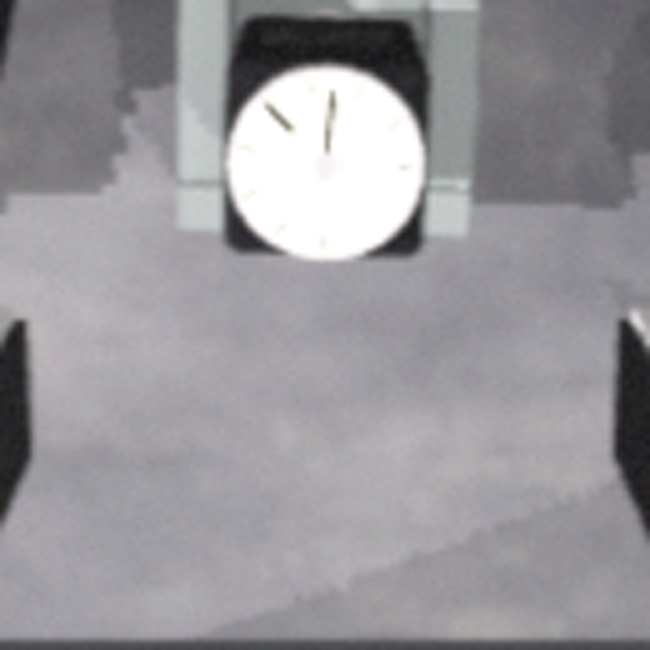

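View pics/s15.png

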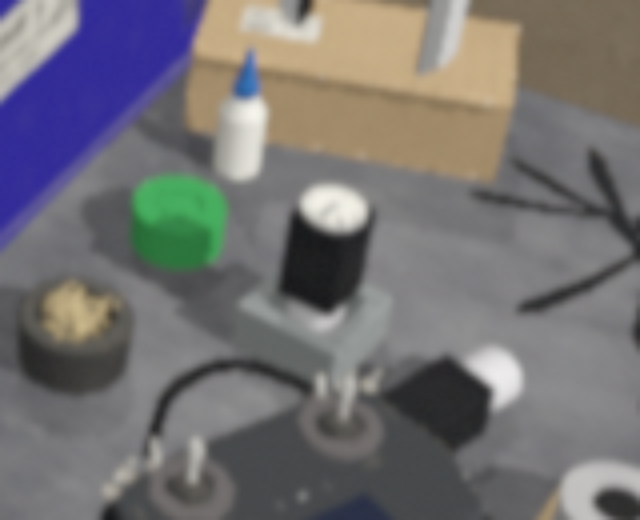

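Call:
arm_command(
  xyz=[
    [-0.06,0,0],
    [-0.18,0.02,0],
    [-0.3,0.04,0],
    [-0.42,0.08,0],
    [-0.54,0.14,0],
    [-0.64,0.22,0],
    [-0.71,0.32,0],
    [-0.752,0.43,0],
  ],
  turn=[0,0,0,0,0,0,0,0],
  hand=1,
)

```text
t: 25.15
position: [0.4171, -0.0335, 0.2002]
tool_rot: [0.737, 0.676, -0.001, -0.002]
contact_force: [0.4, 0.1, 0.7]
grip_width: 0.0939
```

Call:
arm_command(
  xyz=[
    [0,0.07,0],
    [0,0.12,-0.05],
    [0,0.14,-0.14],
    [0,0.14,-0.24],
    [0,0.14,-0.32],
    [0,0.14,-0.36],
    [0,0.14,-0.36],
    [0,0.14,-0.36],
  ],
  turn=[0,0,0,0,0,0,0,0],
)

```text
t: 25.95
position: [0.4203, 0.0074, 0.0945]
tool_rot: [0.736, 0.677, -0.0, -0.0]
contact_force: [-0.3, -0.2, 0.3]
grip_width: 0.094
```

```bash
python3 - <<'E'
from h import *
s=bot.get_state(); print(s["position"],s["t"],s["contact_force"],s["grip_width"])
im=vision.get_image("wrist"); b=im.copy()
for r in (.028,.0135):
    pp=np.array([proj("wrist",np.array([.4200,.0068,.036])+[r*np.cos(a),r*np.sin(a),0],s) for a in np.linspace(0,6.283,60)])
    cv2.polylines(b,[(pp).astype(np.int32)],True,(255,0,0),1)
cv2.imwrite("pics/w16.png",b[:,:,::-1])
E
```

```text
[0.42032083 0.00736336 0.09447466] 25.95 [-0.31620707 -0.19351331  0.34253191] 0.0939560841452425
```

View pics/w16.png

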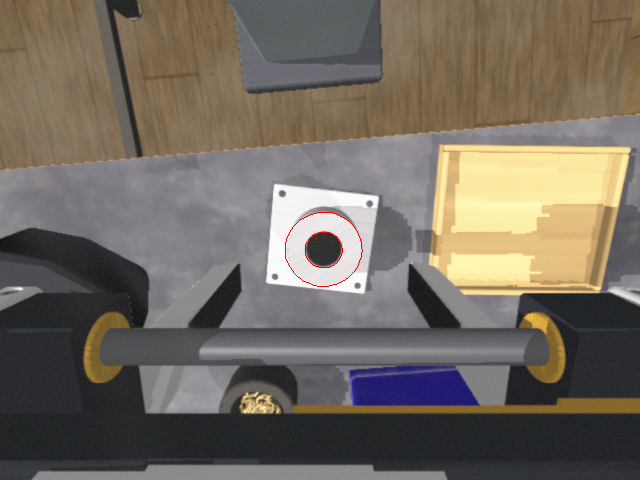

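Call:
arm_command(
  xyz=[
    [0,-0.001,-0.08],
    [0,-0.001,-0.15],
    [0,-0.001,-0.2],
    [0,-0.001,-0.235],
    [0,-0.001,-0.255],
    [0,-0.001,-0.265],
    [0,-0.001,-0.268],
    [0,-0.001,-0.268],
  ],
  turn=[0,0,0,0,0,0,0,0],
)

```text
t: 26.8
position: [0.4209, 0.007, 0.0146]
tool_rot: [0.736, 0.677, 0.0, 0.0]
contact_force: [-0.1, 0.5, 0.7]
grip_width: 0.0943
```

Call:
arm_command(
  xyz=[
    [0,0,0],
    [0,0,0],
    [0,0,0],
    [0,0,0],
  ],
  turn=[0,0,0,0],
  hand=0.5,
)

```text
t: 27.2
position: [0.4204, 0.0071, 0.0142]
tool_rot: [0.736, 0.677, 0.0, 0.0]
contact_force: [0.5, -0.2, 0.3]
grip_width: 0.0709
```

Call:
arm_command(
  xyz=[
    [0,0,0],
    [0,0,0],
    [0,0,0],
    [0,0,0],
    [0,0,0],
    [0,0,0],
  ],
  turn=[0,0,0,0,0,0],
  hand=-1,
  force=30,
)

```text
t: 27.8
position: [0.4203, 0.0071, 0.0141]
tool_rot: [0.736, 0.677, -0.0, 0.0]
contact_force: [0.3, -0.7, 0.8]
grip_width: 0.0571
```

```bash
python3 - <<'E'
from h import *
s=bot.get_state(); print(s["position"],s["t"],s["contact_force"],s["grip_width"])
save("wrist","w17")
im=vision.get_image("scene"); cv2.imwrite("pics/s17.png",cv2.resize(im[225:360,180:380],None,fx=4,fy=4)[:,:,::-1])
E
```

```text
[0.42033125 0.00710655 0.01405295] 27.8 [ 0.27599521 -0.65450231  0.78684797] 0.05714588401811349
```

View pics/w17.png

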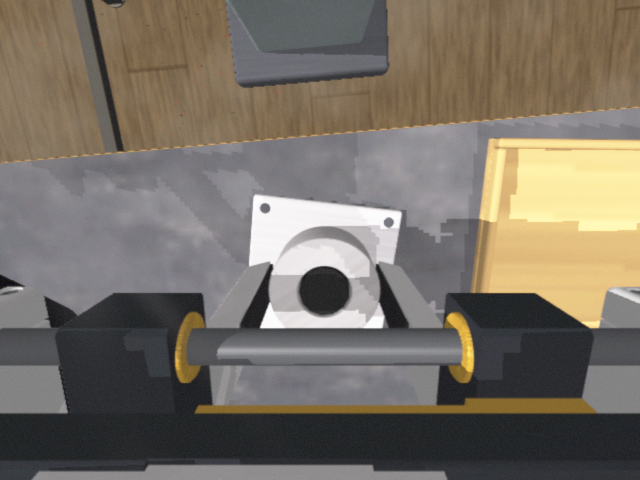

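View pics/s17.png

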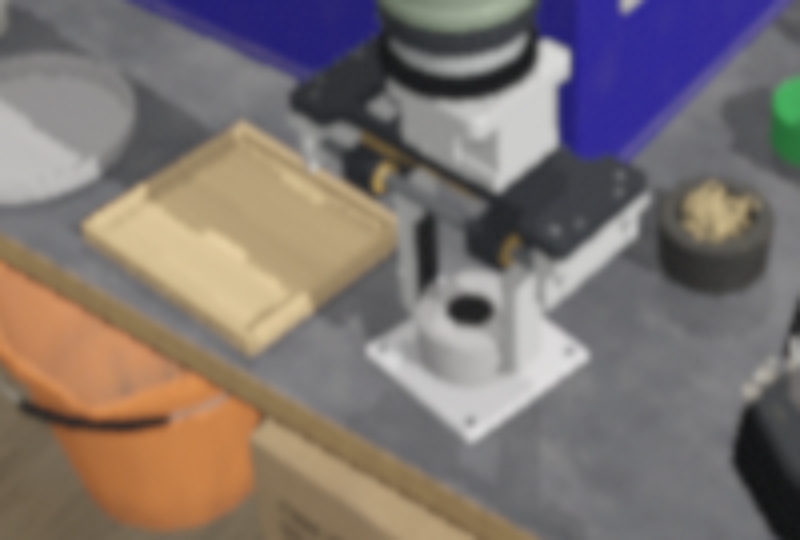

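Call:
arm_command(
  xyz=[
    [0,0,0],
    [0,0,0],
    [0,0,0],
    [0,0,-0.007],
    [0,0,-0.015],
    [0,0,-0.015],
    [0,0,-0.015],
    [0,0,-0.015],
  ],
  turn=[0,0,0,0,0,0,0,0],
  hand=0.45,
)

```text
t: 28.7
position: [0.4203, 0.0072, 0.0095]
tool_rot: [0.736, 0.677, -0.0, -0.0]
contact_force: [0.5, 0.2, -0.2]
grip_width: 0.0678
```

Call:
arm_command(
  xyz=[
    [0,0,0],
    [0,0,0],
    [0,0,0],
    [0,0,0],
    [0,0,0],
    [0,0,0],
    [0,0,0],
    [0,0,0],
  ],
  turn=[0,0,0,0,0,0,0,0],
  hand=-1,
  force=35,
)

```text
t: 29.5
position: [0.4204, 0.0071, 0.0096]
tool_rot: [0.736, 0.677, 0.0, 0.0]
contact_force: [-0.3, -0.2, 0.1]
grip_width: 0.0571
```

Call:
arm_command(
  xyz=[
    [0,0,0.03],
    [0,0,0.08],
    [0,0,0.15],
    [0,0,0.22],
    [0,0,0.26],
    [0,0.02,0.27],
    [0,0.06,0.27],
    [0,0.12,0.27],
  ],
  turn=[0,0,0,0,0,0,0,0],
)

```text
t: 30.3
position: [0.4193, 0.0439, 0.0896]
tool_rot: [0.737, 0.676, -0.001, -0.001]
contact_force: [0.0, -0.5, -2.4]
grip_width: 0.0568
```

Call:
arm_command(
  xyz=[
    [0,0.09,0],
    [0,0.18,0],
    [0,0.27,0],
    [0,0.35,0],
    [0,0.4,0],
    [0,0.41,0],
    [0,0.41,0],
    [0,0.41,0],
  ],
  turn=[0,0,0,0,0,0,0,0],
)

```text
t: 31.1
position: [0.4196, 0.1658, 0.0898]
tool_rot: [0.736, 0.677, -0.001, -0.0]
contact_force: [0.5, 0.6, -2.8]
grip_width: 0.0572
```

```bash
python3 - <<'E'
from h import *
s=bot.get_state(); print(s["position"],s["t"],s["contact_force"],s["grip_width"])
save("wrist","w18")
im=vision.get_image("scene"); cv2.imwrite("pics/s18.png",cv2.resize(im[205:340,160:360],None,fx=4,fy=4)[:,:,::-1])
E
```

```text
[0.41960029 0.16578178 0.08984083] 31.1 [ 0.54217923  0.63149383 -2.80232937] 0.05722873094494461
```

View pics/w18.png

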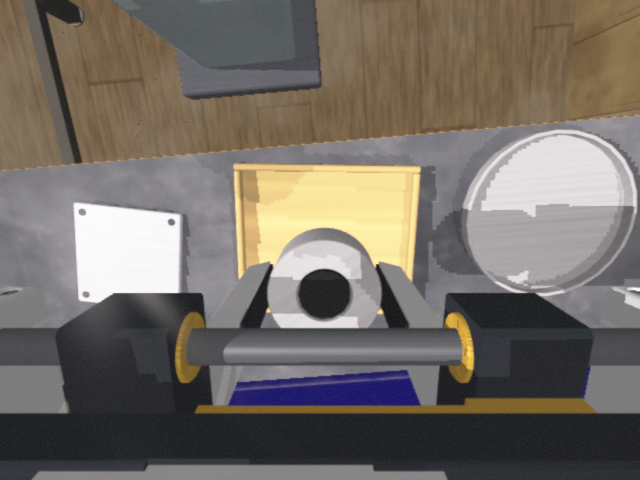

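View pics/s18.png

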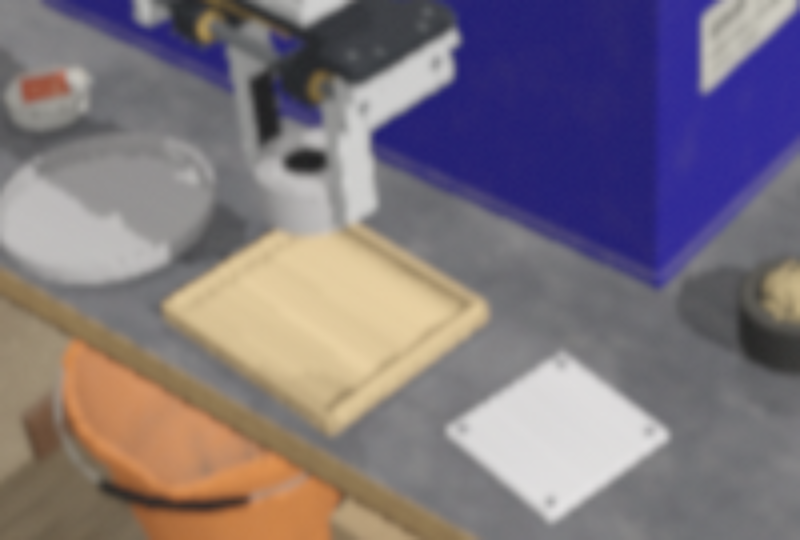

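Call:
arm_command(
  xyz=[
    [0,0,-0.08],
    [0,0,-0.15],
    [0,0,-0.2],
    [0,0,-0.235],
    [0,0,-0.252],
    [0,0,-0.262],
    [0,0,-0.266],
    [0,0,-0.266],
  ],
  turn=[0,0,0,0,0,0,0,0],
)

```text
t: 32.0
position: [0.4209, 0.1662, 0.0112]
tool_rot: [0.736, 0.677, 0.0, 0.0]
contact_force: [0.0, 0.2, -2.8]
grip_width: 0.0571
```

Call:
arm_command(
  xyz=[
    [0,0,-0.002],
    [0,0,-0.003],
    [0,0,-0.003],
  ],
  turn=[0,0,0],
)

```text
t: 32.3
position: [0.4205, 0.1662, 0.0101]
tool_rot: [0.736, 0.677, 0.0, 0.0]
contact_force: [0.5, 1.1, -3.3]
grip_width: 0.0575
```

Call:
arm_command(
  xyz=[
    [0,0,-0.003],
    [0,0,-0.005],
    [0,0,-0.005],
    [0,0,-0.005],
  ],
  turn=[0,0,0,0],
)

```text
t: 32.7
position: [0.4204, 0.1662, 0.0086]
tool_rot: [0.736, 0.677, 0.0, 0.0]
contact_force: [-1.3, -0.3, 0.7]
grip_width: 0.0571
```

Call:
arm_command(
  xyz=[
    [0,0,0],
    [0,0,0],
    [0,0,0],
    [0,0,0],
    [0,0,0],
  ],
  turn=[0,0,0,0,0],
  hand=0.55,
)

```text
t: 33.2
position: [0.4204, 0.1662, 0.0084]
tool_rot: [0.736, 0.677, 0.0, 0.0]
contact_force: [0.6, 0.8, -0.3]
grip_width: 0.073
```

Call:
arm_command(
  xyz=[
    [0,0,0.04],
    [0,0,0.1],
    [0,0,0.18],
    [0,0,0.3],
    [0,0,0.44],
    [0,0,0.58],
    [0,0,0.7],
    [0,0,0.7],
  ],
  turn=[0,0,0,0,0,0,0,0],
)

```text
t: 34.0
position: [0.4244, 0.167, 0.2255]
tool_rot: [0.736, 0.677, 0.006, 0.004]
contact_force: [0.7, 0.6, 0.0]
grip_width: 0.0728
```

```bash
python3 - <<'E'
from h import *
s=bot.get_state(); print(s["position"],s["t"],s["contact_force"],s["grip_width"])
save("wrist","w19"); save("scene","s19"); save("top","t19")
E
```

```text
[0.42442573 0.1670144  0.2255036 ] 34.0 [0.71607598 0.6112281  0.03401622] 0.0728079524895506
```

View pics/w19.png

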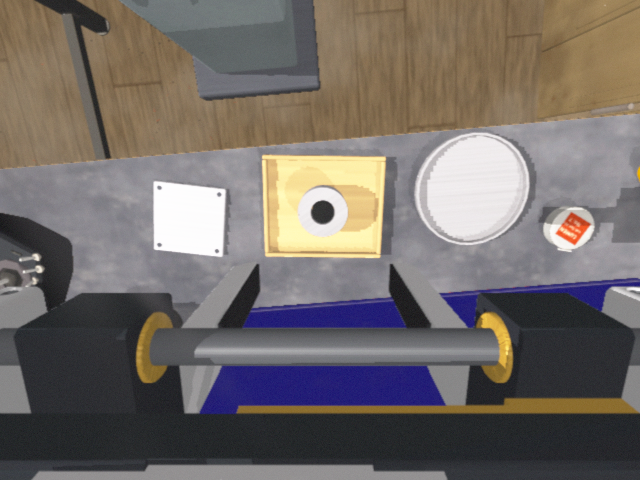

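View pics/s19.png

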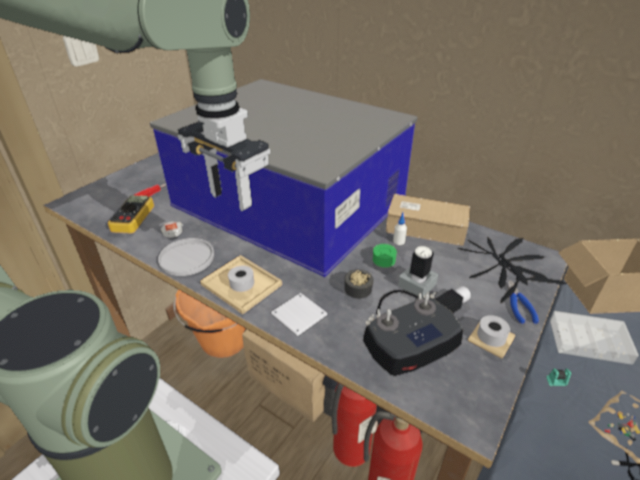

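Both pictures show the mount flat in the middle of the tray (wrist 322,211), the gauge upright in its stand (scene 422,262), and everything else in place. The arm is clear of all of it, so I'm handing in.

```bash
python3 -c "
from plant import bot
print(bot.finish_job())"
```

```text
the job is handed in; nothing more can be done
None
```

The mount on the test plate tested sound, and it now lies flat in the wooden tray. I handed the job in at about 34 s.

- **Grip:** My first grip tilted the gauge by 2–4°. I put it back in the stand before testing and gripped it again. The second grip left it nearly upright, about 1° off.
- **Press:** I held the gauge on the mount for just over a second. The force readings came to about 15 N, with the gauge's weight allowed for, and no reading reached 25 N. A sideways force of 3–4 N showed during the hold.
- **Reading:** The hand stopped at about 5.5 mm, well past the 4 mm long mark. This matches the value given for a sound mount with the foot flush, so I took the foot to be flush.
- **Final check:** The last pictures show the mount lying flat in the middle of the tray and the gauge upright in its stand. The other mount and the loose things looked unmoved, and the gripper was clear of everything.
- **Remaining uncertainty:** The cameras disagreed by 1–2 mm on where the mount's centre was, so the gauge was centred only to about that.

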